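Pack the spare valves into their carrier and close it

ROBOT

A 6-joint arm with a two-finger parallel gripper is mounted at the origin on the work surface. World frame = base frame: x ahead of the robot, y to its left, z up, the work surface at z = 0. Lengths are in m, angles in rad, forces in N, time in s.
With the tool pointing down it reaches from about 0.3 to 0.75 m from the base axis. Payload 8.5 kg.
Tool frame: the origin (TCP) lies midway between the tips of the shut fingers; the grasp point (between the pads) lies 19 mm behind it; z points along the fingers, y is the direction in which the jaws open and shut (so a half turn about z gives the same grasp; the last joint's range is limited). The gripper opens to 85 mm and grips with 20 to 120 N. Pads are 22 mm wide; open, the fingers measure 114 mm over their backs; the gripper's body (76 mm by 85 mm) begins 54 mm behind the grasp point. The pads swing forward as they close: fully open they stand 13 mm farther back than shut.
Start: joints at [-1.374, 0.381, 1.297, -0, 1.464, -0.215], TCP at [0.22, -0.504, 0.231] pointing down, gripper open.
Joint ranges: [-3.11, 3.11], [-0.89, 2.33], [0.22, 2.48], [-1.42, 4.56], [0.17, 2.85], [-2.88, 2.88]. Speed limits (rad/s): [2.39, 2.39, 3.14, 3.14, 3.14, 3.14].

INTERFACE

Orientations are given as a unit quaternion [w, x, y, z].
In Python, from rig import env, imaging gives the robot as it stands.
- The arm moves only by the shell command python3 -m inch 'ROWS' [OPENING] [FORCE]. ROWS is JSON, a list that holds one entry, the list of rows, each a list of 4 numbers: the shift along the world's x, y, z in cm, then the turn about the world's z in degrees. In form: [[[x, y, z, yaw], ...]]. A call has 1 to 20 rows; each row shifts and turns the pose as measured when the row begins; what a row does not reach is not made up. A row lasts 1/8 s, in which the tool goes at most 62.5 mm and 10.7 degrees, less where a joint would pass 70% of its speed; a pose out of reach is approached as far as the arm can. A call with a gripper value outside its range is refused whole. OPENING is the opening, from -1 (shut) to 1 (fully open), set as the call begins (- or left out, the last holds). The fingers move at their own pace and stop on an object; FORCE is the grip in N (left out, the last holds). Time passes only in rows, so rows that do not move let the fingers close. It gives the time, the measured TCP pose, the force and the opening at its end, in the units of the state.
- env.state(): the state, without advancing time (a new reading comes with each control period).
- imaging.read_camera(name): name is "scene" or "top" or "wrist"; returns a dict with "color" (480x640x3 uint8, red, green, blue), "K" (3x3 intrinsics, pixels), "rvec" (rotation vector, rad) and "tvec" (3), from world to camera coordinates, as OpenCV has them. Camera axes: x right, y down, z forward; pixel columns grow to the right and rows downward; lengths in m; the calibration is good to about 2 mm. The wrist camera is an equidistant fisheye: a pixel r from the principal point sees the ray r / f radians off the axis. A picture is of the moment at which its call begins. There is no depth.
- env.hand_in(): hands the job in, once; it reports no verdict.
The state is a dict: "t": time; "qpos": joint angles; "dq": joint speeds; "joint_efforts": joint torques, N m; "ee_pos": TCP position; "ee_rot": TCP orientation; "contact_force": force on the tool from outside, world axes, zero at the start; "torque": the same for the moment, N m; "width": finger opening in m.
Only numpy, scipy, OpenCV 4.12 (cv2) and the standard library are available. Lean on these libraries where they do the work, as an engineer would, in place of code of your own. Each camera call takes 0.05 s, during which the arm holds its last target.

TASK

Pack the spare valves standing on the bench into the divided carrier, upright and one to a cell: the large glass valves in the row of wide cells, the small metal-canned ones in the row of narrow cells. Then set the hood level over the carrier's rim and let go of it, and after that press down firmly on its top (about 15 N for half a second) to make sure it is fully home. Leave the mug, the remote control and the bottle where they are.

Things in the scene. Friction and masses are not known exactly. Their poses are not given: they have to be found in the camera images.
- tray: black divided tray, fixed to the bench, 136 x 228 mm outside, long side along its y; 5 mm walls, rim 34 mm above the bench, inner floor at 5 mm; grey dividers 4 mm thick, tops at 28 mm. A wide row of three cells at its -x side and a narrow row of three at +x. Origin: centre of its underside
- tray_wide (a point): floor centre of the middle wide cell, at x = -28, y = 0, z = 5 mm of the tray; cells of this row are 70 x 70 mm, the other two centred 74 mm either side along the tray's y
- tray_narrow (a point): floor centre of the middle narrow cell, at x = +37, y = 0, z = 5 mm of the tray; cells of this row are 52 mm (x) by 70 mm (y), the other two centred 74 mm either side along the tray's y
- hood: loose grey hood, open below, 156 x 248 mm (long along its y), 92 mm high, 126 with handle, about 450 g. Its skirt goes outside the tray's rim with 5 mm play each side; a shoulder 16 mm above its lower edge rests on the rim: seated, its origin is 18 mm above the tray's, axes parallel (or a half turn). Origin: centre, level with its lower edge
- hood_handle (a point): grip point of the dark upright grip plate on top of the hood, 114 mm above the hood's origin; the plate is 112 mm long along the hood's y, 18 mm thick, solid, and rises 34 mm from the hood's top, from 92 to 126 mm above the hood's origin (12 mm above this point)
- valve0: large audio valve standing upright, 90 mm tall: black base 54 mm across and 22 mm high, glass bulb 40 mm across up to 54 mm, then a straight glass top 32 mm across from 56 to 88 mm, which is the place to grip. Origin: centre of its underside, z up. About 110 g, bottom-heavy. May be absent
- valve1: large audio valve standing upright, 90 mm tall: black base 54 mm across and 22 mm high, glass bulb 40 mm across up to 54 mm, then a straight glass top 32 mm across from 56 to 88 mm, which is the place to grip. Origin: centre of its underside, z up. About 110 g, bottom-heavy. May be absent
- valve2: large audio valve standing upright, 90 mm tall: black base 54 mm across and 22 mm high, glass bulb 40 mm across up to 54 mm, then a straight glass top 32 mm across from 56 to 88 mm, which is the place to grip. Origin: centre of its underside, z up. About 110 g, bottom-heavy. May be absent
- can0: small valve in a bright metal screening can, standing upright, 72 mm tall: black base 36 mm across and 18 mm high, can 28 mm across up to 42 mm, then a straight neck 22 mm across from 45 to 71 mm, which is the place to grip. Origin: centre of its underside, z up. About 70 g. May be absent
- can1: small valve in a bright metal screening can, standing upright, 72 mm tall: black base 36 mm across and 18 mm high, can 28 mm across up to 42 mm, then a straight neck 22 mm across from 45 to 71 mm, which is the place to grip. Origin: centre of its underside, z up. About 70 g. May be absent
- can2: small valve in a bright metal screening can, standing upright, 72 mm tall: black base 36 mm across and 18 mm high, can 28 mm across up to 42 mm, then a straight neck 22 mm across from 45 to 71 mm, which is the place to grip. Origin: centre of its underside, z up. About 70 g. May be absent
- mug: white mug, 76 mm across, 90 mm high, a bystander; origin at the centre of its underside
- remote: black remote control, 45 x 160 x 18 mm, a bystander; origin at the centre of its underside
- spray: grey bottle, 52 mm across, 140 mm high, a bystander; origin at the centre of its underside

How it is judged:
On the way, in this order (a step that is already met when the one before it is completed fails the run):
1. every valve present stands upright in a cell of its own row, released (x of valve0 in the frame of tray between -0.039 and -0.017 m and y of valve0 in the frame of tray between -0.108 and 0.108 m and z of valve0 in the frame of tray between 0.002 and 0.009 m and angle between each of valve0, valve1, valve2, can0, can1, can2's own z axis and vertical below 0.12 rad and x of valve1 in the frame of tray between -0.039 and -0.017 m and y of valve1 in the frame of tray between -0.108 and 0.108 m and z of valve1 in the frame of tray between 0.002 and 0.009 m and x of valve2 in the frame of tray between -0.039 and -0.017 m and y of valve2 in the frame of tray between -0.108 and 0.108 m and z of valve2 in the frame of tray between 0.002 and 0.009 m and x of can0 in the frame of tray between 0.026 and 0.048 m and y of can0 in the frame of tray between -0.108 and 0.108 m and z of can0 in the frame of tray between 0.002 and 0.009 m and x of can1 in the frame of tray between 0.026 and 0.048 m and y of can1 in the frame of tray between -0.108 and 0.108 m and z of can1 in the frame of tray between 0.002 and 0.009 m and x of can2 in the frame of tray between 0.026 and 0.048 m and y of can2 in the frame of tray between -0.108 and 0.108 m and z of can2 in the frame of tray between 0.002 and 0.009 m and contact force between the fingers and valve0 below 0.3 N and contact force between the fingers and valve1 below 0.3 N and contact force between the fingers and valve2 below 0.3 N and contact force between the fingers and can0 below 0.3 N and contact force between the fingers and can1 below 0.3 N and contact force between the fingers and can2 below 0.3 N), for 0.3 s.
2. the hood sits level and fully down on the tray's rim, released (z of hood in the frame of tray between 0.015 and 0.0205 m and angle between hood's own z axis and vertical below 0.03 rad and x of hood in the frame of tray between -0.009 and 0.009 m and y of hood in the frame of tray between -0.009 and 0.009 m and contact force between the fingers and hood below 0.3 N), for 0.3 s.
3. the seated hood is pressed down onto the rim (hood on tray over 11 N, its own weight of about 4.5 N included) (z of hood in the frame of tray between 0.015 and 0.0205 m and angle between hood's own z axis and vertical below 0.03 rad and x of hood in the frame of tray between -0.009 and 0.009 m and y of hood in the frame of tray between -0.009 and 0.009 m and contact force between hood and tray above 11 N), for 0.2 s.
At the end, for the whole second after the job is handed in: Every valve present stands on the floor of a cell in its own row (large: wide row, canned: narrow row; within 11 mm of the row's centre line, tilted under 7 degrees), and the hood is at rest on the rim, within 9 mm of centred each way, tilted under 1.7 degrees and no more than 2.5 mm proud (x of valve0 in the frame of tray between -0.039 and -0.017 m and y of valve0 in the frame of tray between -0.108 and 0.108 m and z of valve0 in the frame of tray between 0.002 and 0.009 m and angle between each of valve0, valve1, valve2, can0, can1, can2's own z axis and vertical below 0.12 rad and x of valve1 in the frame of tray between -0.039 and -0.017 m and y of valve1 in the frame of tray between -0.108 and 0.108 m and z of valve1 in the frame of tray between 0.002 and 0.009 m and x of valve2 in the frame of tray between -0.039 and -0.017 m and y of valve2 in the frame of tray between -0.108 and 0.108 m and z of valve2 in the frame of tray between 0.002 and 0.009 m and x of can0 in the frame of tray between 0.026 and 0.048 m and y of can0 in the frame of tray between -0.108 and 0.108 m and z of can0 in the frame of tray between 0.002 and 0.009 m and x of can1 in the frame of tray between 0.026 and 0.048 m and y of can1 in the frame of tray between -0.108 and 0.108 m and z of can1 in the frame of tray between 0.002 and 0.009 m and x of can2 in the frame of tray between 0.026 and 0.048 m and y of can2 in the frame of tray between -0.108 and 0.108 m and z of can2 in the frame of tray between 0.002 and 0.009 m and z of hood in the frame of tray between 0.015 and 0.0205 m and angle between hood's own z axis and vertical below 0.03 rad and x of hood in the frame of tray between -0.009 and 0.009 m and y of hood in the frame of tray between -0.009 and 0.009 m and linear speed of hood below 0.02 m/s); the robot touches nothing.
It fails at once if a bystander (mug, remote control, bottle) was moved more than 30 mm (distance of any of mug, remote, spray from where it was at the start of the episode above 0.03 m).
Of valve0, can0, valve1, can1, valve2, can2 only 4 to 6 are there at a start; the rules pass over those that are not, and their reading is None.
At some moment in a run one of valve0, valve1, valve2, can0, can1, can2 may be knocked a few centimetres aside while the robot is not near it.
It also fails if it takes over 210 s, if anything falls off the work surface, if the arm or the gripper's body presses on something with over 40 N, if the wrist force passes 120 N, or if a joint passes its speed limit or range.

## Working session

There is one attempt and no reset: what is moved stays moved. The work goes in short steps, Python scripts to look and compute and a shell command to move; the robot and the scene stay as the last step left them, time stands still between calls to the robot, and variables do not carry over. Pictures are saved under pics/ and viewed, and the job is handed in when it is done.

```bash
ls; mkdir -p pics; python3 - <<'E'
from rig import env, imaging
import cv2
print(env.state())
for n in ["scene","top","wrist"]:
    d=imaging.read_camera(n); cv2.imwrite(f"pics/{n}0.png",d["color"][:,:,::-1]); print(n,d["K"],d["rvec"],d["tvec"])
E
```

```text
pics
{'t': 0.0, 'qpos': array([-1.37430600e+00,  3.81190656e-01,  1.29826131e+00, -5.86696149e-07,
        1.46358125e+00, -2.15295340e-01]), 'dq': array([ 1.29779518e-03,  1.88406245e-04, -1.25069199e-03, -2.66877196e-04,
       -9.33705042e-05,  4.46845175e-04]), 'joint_efforts': array([-3.13287797e-03, -4.48470032e+01, -2.31281376e+01, -3.68446335e-04,
        4.74664557e-03, -1.72735793e-05]), 'ee_pos': array([ 0.2200777 , -0.50373343,  0.23071446]), 'ee_rot': array([-7.20253067e-04,  9.78878583e-01,  2.04441194e-01,  6.48073078e-06]), 'contact_force': array([ 0.71984931,  1.36641282, -0.20958249]), 'torque': array([-0.0252406 , -0.01828435, -0.0095131 ]), 'width': 0.08540371045254812}
scene [[539.30124363   0.         321.03925249]
 [  0.         539.30124363 235.51884318]
 [  0.           0.           1.        ]] [ 1.61934819  2.16761961 -0.64679829] [ 0.15896153 -0.42680683  1.42173209]
top [[446.23447954   0.         314.18457525]
 [  0.         446.23447954 237.01228112]
 [  0.           0.           1.        ]] [ 2.20287597 -2.01369978  0.20018741] [-0.04299106  0.65197228  0.90089927]
wrist [[371.64829954   0.         320.62259997]
 [  0.         371.64829954 236.96876726]
 [  0.           0.           1.        ]] [-2.38789976  1.56396872  0.26045239] [-0.55049896 -0.04116242  0.38091128]
```

View pics/top0.png

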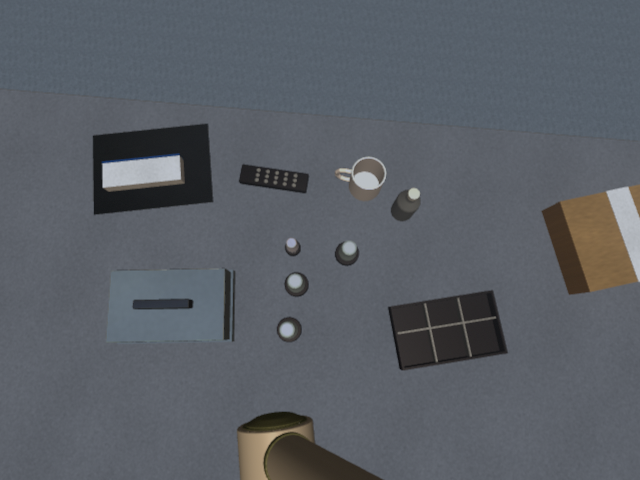

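View pics/scene0.png

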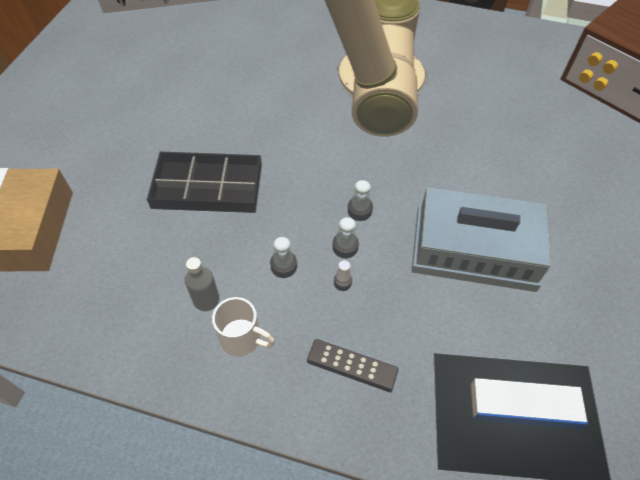

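View pics/wrist0.png

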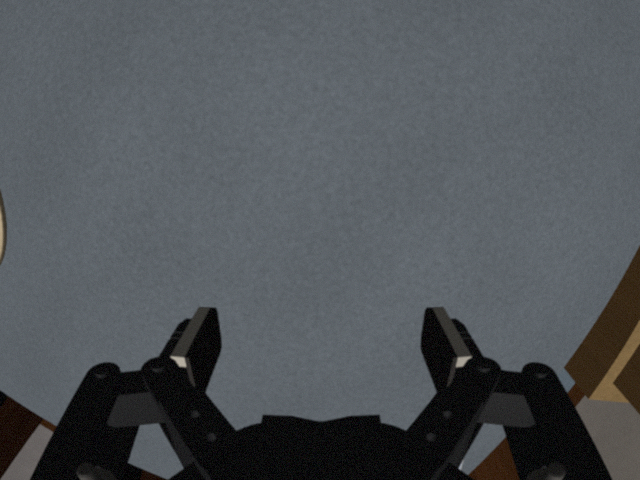

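The top view shows three large valves at about (345,250), (296,283) and (288,328), and one can at (292,245). The tray is at (447,329), with its grey long divider nearer the far edge, and the hood is at (170,305). The scene view agrees: four valves in total.

```bash
cat > h.py <<'E'
from rig import env, imaging
import cv2, numpy as np
def cam(n): return imaging.read_camera(n)
def ray(d,u,v,fish=False):
    R,_=cv2.Rodrigues(np.array(d["rvec"],float)); t=np.array(d["tvec"],float).ravel(); K=d["K"]
    x=(u-K[0,2])/K[0,0]; y=(v-K[1,2])/K[1,1]
    if fish:
        r=np.hypot(x,y); s=np.sin(r)/r if r>1e-9 else 1; c=np.array([x*s,y*s,np.cos(r)])
    else: c=np.array([x,y,1.])
    g=R.T@c; return -R.T@t, g/np.linalg.norm(g)
def plane(d,u,v,z,fish=False):
    o,g=ray(d,u,v,fish); return o+g*(z-o[2])/g[2]
def proj(d,p,fish=False):
    R,_=cv2.Rodrigues(np.array(d["rvec"],float)); c=R@np.array(p,float)+np.array(d["tvec"]).ravel(); K=d["K"]
    if fish:
        th=np.arctan2(np.hypot(c[0],c[1]),c[2]); q=c[:2]/np.hypot(c[0],c[1])*th
    else: q=c[:2]/c[2]
    return q*K[0,0]+K[:2,2]
def tri(rays):
    A=np.zeros((3,3));b=np.zeros(3)
    for o,g in rays:
        P=np.eye(3)-np.outer(g,g);A+=P;b+=P@o
    return np.linalg.solve(A,b)
def crop(img,x0,y0,w,h,s,name):
    cv2.imwrite("pics/"+name,cv2.resize(img[y0:y0+h,x0:x0+w,::-1],None,fx=s,fy=s,interpolation=cv2.INTER_CUBIC))
E
python3 - <<'E'
from h import *
t=cam("top")["color"]; s=cam("scene")["color"]
crop(t,260,220,120,130,4,"t_valves.png"); crop(t,380,280,140,100,5,"t_tray.png"); crop(t,95,255,150,100,5,"t_hood.png")
crop(s,250,165,130,140,4,"s_valves.png"); crop(s,140,140,130,80,6,"s_tray.png"); crop(s,400,180,160,110,5,"s_hood.png")
E
python3 - <<'E'
import cv2,numpy as np
# tile
a=cv2.imread("pics/t_valves.png");b=cv2.imread("pics/s_valves.png")
b=cv2.resize(b,(390,420));a=cv2.resize(a,(388,420));cv2.imwrite("pics/v.png",np.hstack([a,b]))
E
```

```text
(no output)
```

View pics/t_valves.png

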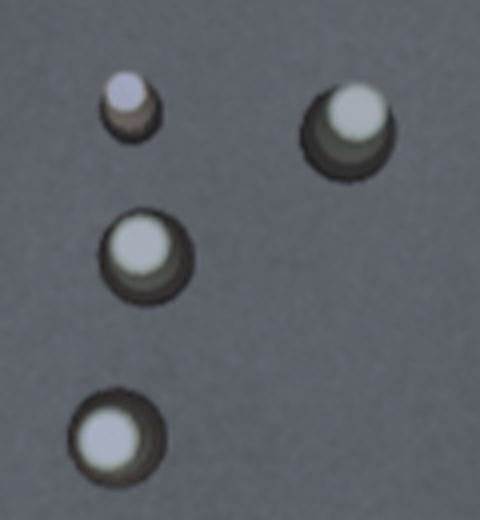

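View pics/t_tray.png

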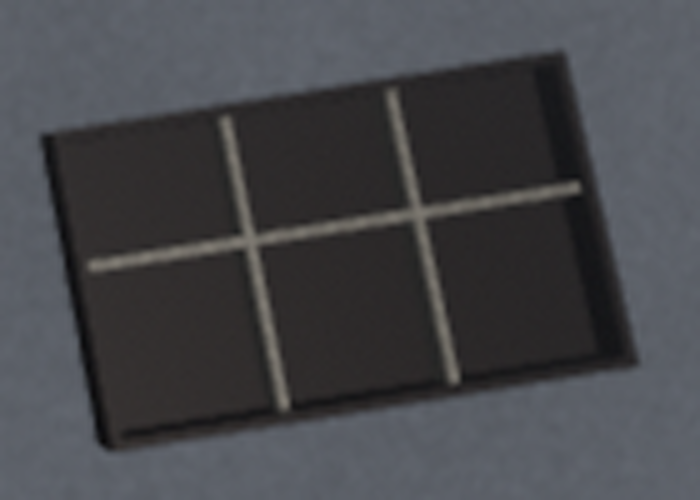

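View pics/t_hood.png

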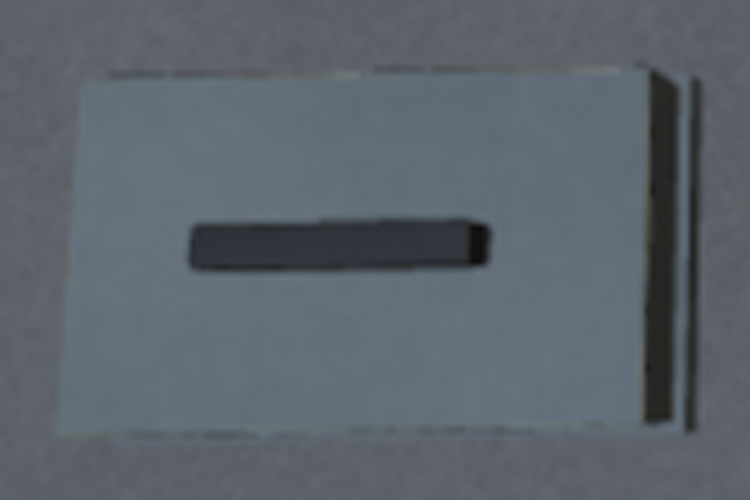

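View pics/s_valves.png

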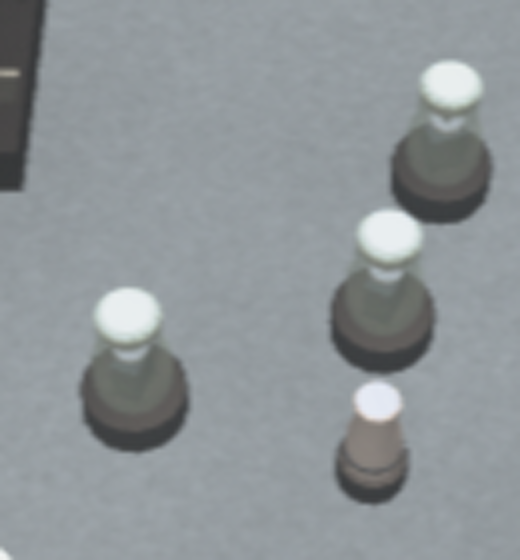

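View pics/s_tray.png

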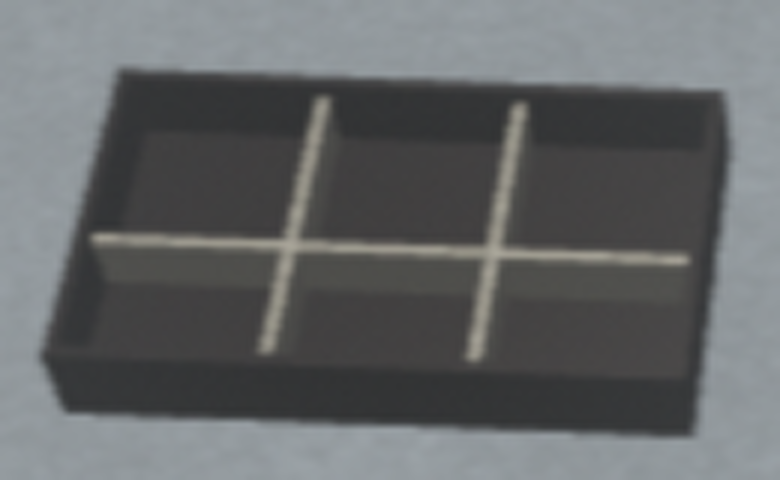

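View pics/s_hood.png

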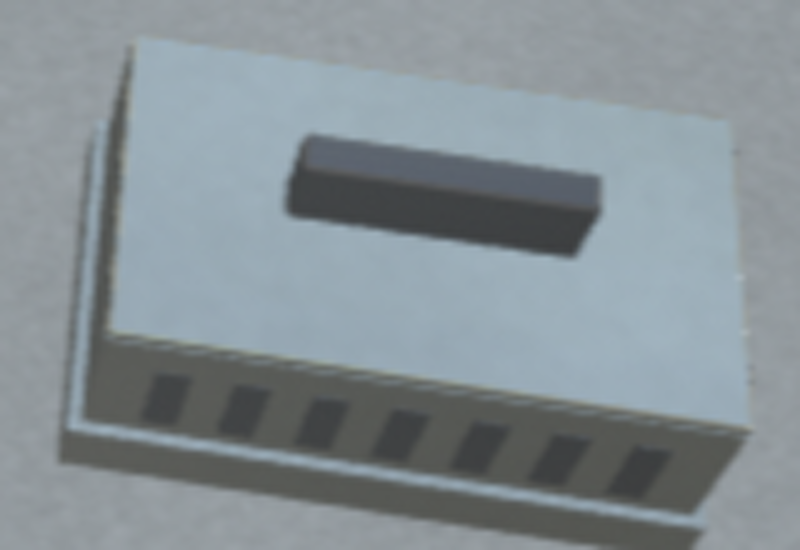

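```bash
cat > meas.py <<'E'
from h import *
def cc(x,y,x0,y0,s): return x0+(x+.5)/s-.5, y0+(y+.5)/s-.5
def blob(img,u,v,th,r=14):
    g=img.min(axis=2).astype(float); u0,v0=int(u),int(v)
    m=(g[v0-r:v0+r+1,u0-r:u0+r+1]>th).astype(np.uint8)
    n,l,st,c=cv2.connectedComponentsWithStats(m)
    k=l[r,r]; 
    if k==0: k=1+np.argmax(st[1:,4])
    return c[k][0]+u0-r,c[k][1]+v0-r,st[k]
E
python3 - <<'E'
from meas import *
T=cam("top");S=cam("scene")
pts={"can":((125,91),(378,402),.072),"A":((357,111),(128,316),.09),"B":((140,244),(390,237),.09),"C":((108,438),(452,86),.09)}
for k,(a,b,h) in pts.items():
    ua=cc(*a,260,220,4);ub=cc(*b,250,165,4)
    ba=blob(T["color"],*ua,130);bb=blob(S["color"],*ub,185)
    print(k,np.round(ua,1),np.round(ba[:2],1),ba[2][2:],np.round(ub,1),np.round(bb[:2],1),bb[2][2:])
    print("   tri",np.round(tri([ray(T,*ua),ray(S,*ub)]),4),"top",np.round(plane(T,*ua,h)[:2],4),"scene",np.round(plane(S,*ub,h)[:2],4))
print("tray")
for a,b in [((253,240),(493,256)),((419,213),(292,246))]:
    ua=cc(*a,380,280,5);ub=cc(*b,140,140,6)
    print(np.round(tri([ray(T,*ua),ray(S,*ub)]),4),np.round(plane(T,*ua,.028)[:2],4),np.round(plane(S,*ub,.028)[:2],4))
print("rim top view corners")
for a in [(42,134),(566,52),(637,362),(104,448)]: print(np.round(plane(T,*cc(*a,380,280,5),.034)[:2],4))
print("rim scene")
for a in [(122,70),(724,92),(694,380),(45,352)]: print(np.round(plane(S,*cc(*a,140,140,6),.034)[:2],4))
print("handle top  z=.126")
for a in [(191,225),(470,222),(470,267),(190,269)]: print(np.round(plane(T,*cc(*a,95,255,5),.126)[:2],4))
print("hood top corners")
for a in [(84,80),(648,70),(643,424),(60,434)]: print(np.round(plane(T,*cc(*a,95,255,5),.092)[:2],4))
print("scene handle top"); 
for a in [(310,135),(602,177),(600,210),(297,168)]: print(np.round(plane(S,*cc(*a,400,180,5),.126)[:2],4))
print("scene hood top"); 
for a in [(135,38),(732,120),(748,432),(108,333)]: print(np.round(plane(S,*cc(*a,400,180,5),.092)[:2],4))
E
```

```text
can [290.9 242.4] [290.9 242.5] [ 9 10 72] [344.1 265.1] [344.  264.7] [12 10 90]
   tri [0.636  0.0642 0.0709] top [0.6358 0.0642] scene [0.6366 0.0643]
A [348.9 247.4] [348.9 247.4] [ 13  14 134] [281.6 243.6] [281.4 242.9] [ 16  13 158]
   tri [ 0.6333 -0.0596  0.0862] top [ 0.6327 -0.0595] scene [ 0.6356 -0.0586]
B [294.6 280.6] [294.5 280.9] [ 14  13 138] [347.1 223.9] [347.  223.1] [ 15  13 144]
   tri [0.5533 0.0474 0.0859] top [0.5529 0.0471] scene [0.5561 0.048 ]
C [286.6 329.1] [286.5 329.5] [ 14  14 148] [362.6 186.1] [362.4 185.3] [ 14  12 124]
   tri [0.4536 0.0538 0.0862] top [0.4536 0.0536] scene [0.4566 0.0544]
tray
[ 0.4841 -0.251   0.0268] [ 0.4842 -0.2514] [ 0.4849 -0.2498]
[ 0.502  -0.3218  0.0284] [ 0.5021 -0.3225] [ 0.5017 -0.3213]
rim top view corners
[ 0.521 -0.157]
[ 0.5769 -0.3828]
[ 0.4479 -0.4142]
[ 0.3923 -0.1905]
rim scene
[ 0.4458 -0.4141]
[ 0.3906 -0.1944]
[ 0.5211 -0.1585]
[ 0.5754 -0.3814]
handle top  z=.126
[0.4834 0.3596]
[0.4945 0.25  ]
[0.4771 0.2474]
[0.4664 0.3571]
hood top corners
[0.5394 0.4281]
[0.5645 0.1952]
[0.422  0.1786]
[0.397  0.4119]
scene handle top
[0.4797 0.2506]
[0.4676 0.3589]
[0.4833 0.3594]
[0.4966 0.248 ]
scene hood top
[0.4234 0.1794]
[0.3958 0.4148]
[0.5418 0.4286]
[0.5669 0.1946]
```

Tray: centre about (0.484, -0.2875), yaw 14.0°. Hood: centre about (0.481, 0.304), yaw about 6.2°. A single jaw direction of 14° suits all the picks. I'll start with valve A.

```bash
python3 -m inch '[[[4.1,4.4,0,8],[4.1,4.4,0,8],[4.1,4.4,0,8],[4.1,4.4,-0.3,8],[4.1,4.4,-0.3,8],[4.1,4.4,-0.5,8],[4.1,4.4,-0.5,8],[4.1,4.4,-0.5,8],[4.1,4.4,-0.5,8],[4.1,4.4,-0.5,8],[0,0,0,0],[0,0,0,0]]]' 1 30
cat > st.py <<'E'
from meas import *
def show():
    s=env.state(); w,x,y,z=s["ee_rot"]
    yv=np.array([2*(x*y-w*z),1-2*(x*x+z*z)]); zv=1-2*(x*x+y*y)
    print("t",round(s["t"],2),"p",np.round(s["ee_pos"],4),"jaw",round(np.degrees(np.arctan2(yv[1],yv[0])),1),"zz",round(zv,4),"F",np.round(s["contact_force"],1),"w",round(s["width"],4),"q6",round(s["qpos"][5],2))
if __name__=="__main__": show()
E
python3 st.py
```

```text
t: 1.85
ee_pos: [0.6401, -0.0486, 0.1981]
ee_rot: [0.001, 0.601, 0.799, 0.0]
contact_force: [0.3, -0.8, -0.8]
width: 0.0856
t 1.85 p [ 0.6401 -0.0486  0.1981] jaw 16.1 zz -1.0 F [ 0.3 -0.8 -0.8] w 0.0856 q6 -0.54
```

```bash
python3 -m inch '[[[-0.7,-1.1,0,-2],[0,0,0,0],[0,0,0,0]]]'
python3 - <<'E'
from h import *
import st; st.show()
cv2.imwrite("pics/w1.png",cam("wrist")["color"][:,:,::-1]); cv2.imwrite("pics/s1.png",cam("scene")["color"][:,:,::-1])
W=cam("wrist"); print(proj(W,[.6333,-.0596,.088],True),proj(W,[.6333,-.0596,.0],True))
E
```

```text
t: 2.22
ee_pos: [0.6312, -0.0634, 0.199]
ee_rot: [0.001, 0.618, 0.786, 0.0]
contact_force: [0.1, 0.3, -1.3]
width: 0.0855
t 2.23 p [ 0.6312 -0.0634  0.199 ] jaw 13.6 zz -1.0 F [ 0.1  0.3 -1.3] w 0.0855 q6 -0.52
[323.27722753 227.27036264] [322.42822606 199.11686697]
```

View pics/w1.png

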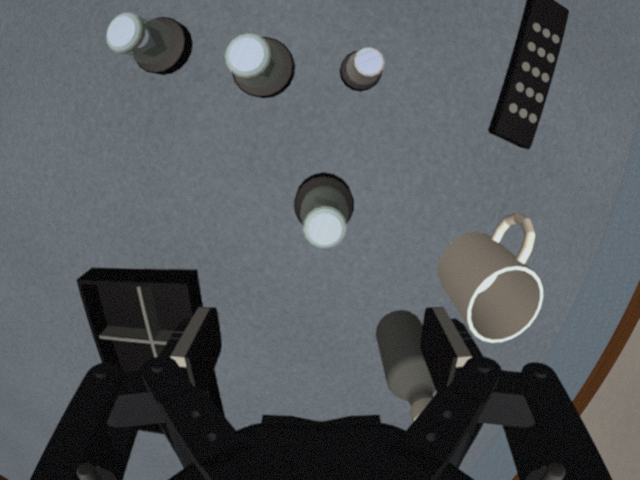

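View pics/s1.png

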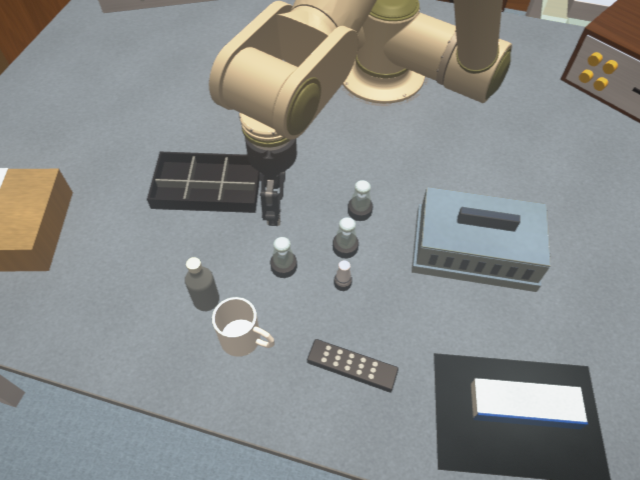

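Wrist view: valve A's top is at (324,227), against a prediction of (323,227), so the measurement is confirmed. Descending.

```bash
python3 -m inch '[[[0.2,0.4,-3,0],[0,0,-3,0],[0,0,-3,0],[0,0,-2.5,0],[0,0,-1,0],[0,0,0,0],[0,0,0,0]]]'; python3 st.py
```

```text
t: 3.25
ee_pos: [0.6348, -0.0583, 0.0727]
ee_rot: [0.003, 0.618, 0.787, 0.001]
contact_force: [-0.5, -0.0, 0.3]
width: 0.0853
t 3.25 p [ 0.6348 -0.0583  0.0727] jaw 13.7 zz -1.0 F [-0.5 -0.   0.3] w 0.0853 q6 -0.52
```

```bash
python3 -m inch '[[[-0.1,-0.1,-1.5,0],[0,0,0,0],[0,0,0,0]]]'; python3 -m inch '[[[0,0,0,0],[0,0,0,0],[0,0,0,0],[0,0,0,0],[0,0,0,0],[0,0,0,0]]]' -1 30; python3 st.py
```

```text
t: 3.62
ee_pos: [0.6343, -0.0596, 0.0581]
ee_rot: [0.005, 0.618, 0.787, 0.002]
contact_force: [-0.8, -0.2, -0.2]
width: 0.0851
t: 4.38
ee_pos: [0.6345, -0.0596, 0.0586]
ee_rot: [0.005, 0.618, 0.787, 0.002]
contact_force: [0.3, 0.6, 0.5]
width: 0.0312
t 4.38 p [ 0.6345 -0.0596  0.0586] jaw 13.7 zz -0.9999 F [0.3 0.6 0.5] w 0.0312 q6 -0.52
```

```bash
python3 -m inch '[[[0,0,2,0],[0,0,4,0],[0,0,4,0],[0,0,3.5,0],[-1.5,-3,0.5,0],[-2,-3.8,0,0],[-2,-3.8,0,0],[-2,-3.8,0,0],[-2,-3.8,0,0],[-2,-3.8,0,0],[-2,-3.8,0,0],[-1.5,-3,0,0],[-0.5,-1,0,0],[0,0,0,0],[0,0,0,0]]]'; python3 st.py
```

```text
t: 6.25
ee_pos: [0.4721, -0.3633, 0.2008]
ee_rot: [0.002, 0.616, 0.787, 0.002]
contact_force: [-0.1, 0.3, -0.8]
width: 0.0314
t 6.25 p [ 0.4721 -0.3633  0.2008] jaw 13.9 zz -1.0 F [-0.1  0.3 -0.8] w 0.0314 q6 -1.1
```

```bash
python3 -m inch '[[[0.2,-0.3,-2,0],[0,0,-3,0],[0,0,-3,0],[0,0,-2,0],[0,0,-1,0],[0,0,0,0],[0,0,0,0]]]'; python3 - <<'E'
from h import *
import st; st.show()
crop(cam("top")["color"],360,270,160,120,5,"t2.png"); crop(cam("scene")["color"],120,100,200,140,4,"s2.png")
E
```

```text
t: 7.12
ee_pos: [0.4788, -0.3603, 0.0901]
ee_rot: [0.004, 0.613, 0.79, 0.002]
contact_force: [0.2, 0.1, -0.8]
width: 0.0311
t 7.12 p [ 0.4788 -0.3603  0.0901] jaw 14.4 zz -1.0 F [ 0.2  0.1 -0.8] w 0.0311 q6 -1.1
```

View pics/s2.png

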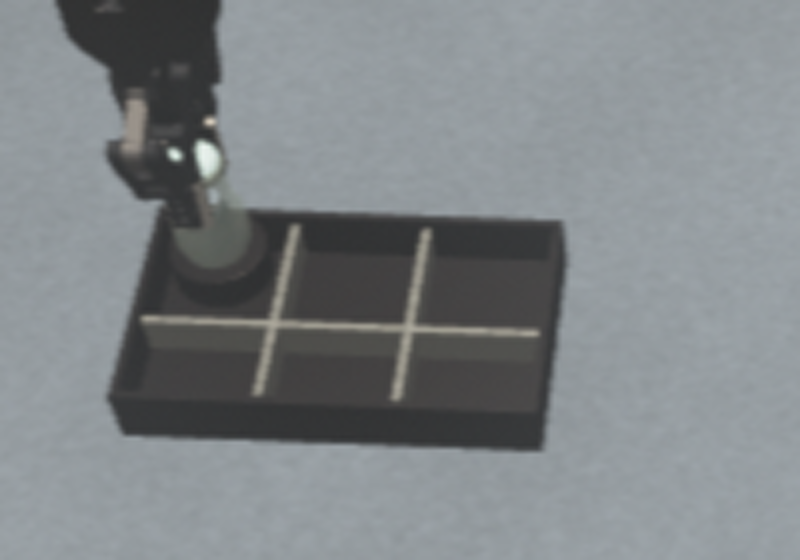

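View pics/t2.png

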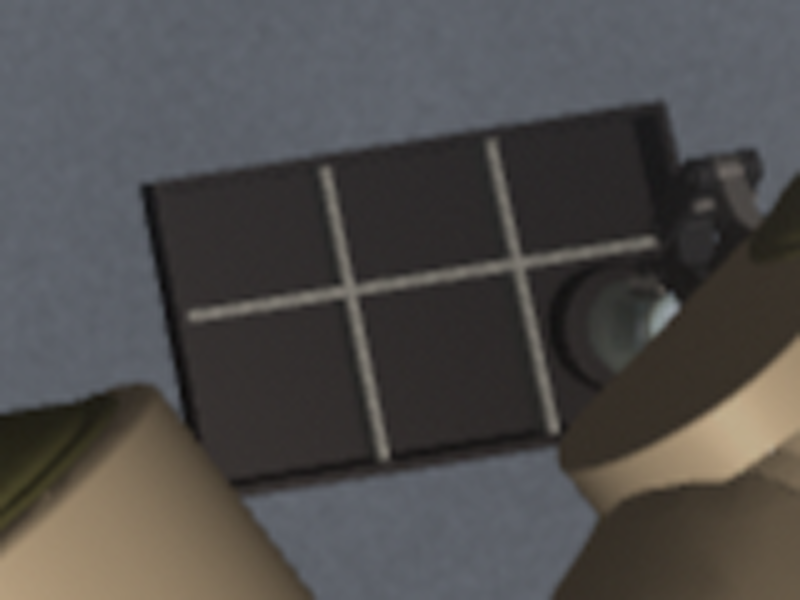

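The valve is over the correct corner cell. Its xy has drifted 4–6 mm, so I'll correct that first.

```bash
python3 -m inch '[[[-0.4,-0.6,0,0],[0,0,0,0],[0,0,0,0]]]'; python3 -m inch '[[[0,0,-1,0],[0,0,0,0],[0,0,-0.8,0],[0,0,0,0],[0,0,0,0]]]'; python3 st.py
```

```text
t: 7.6
ee_pos: [0.4744, -0.3674, 0.0912]
ee_rot: [0.005, 0.613, 0.79, 0.002]
contact_force: [0.0, -0.1, -0.8]
width: 0.0311
t: 8.22
ee_pos: [0.4743, -0.3672, 0.0713]
ee_rot: [0.005, 0.613, 0.79, 0.002]
contact_force: [0.1, -0.5, -0.3]
width: 0.0314
t 8.22 p [ 0.4743 -0.3672  0.0713] jaw 14.4 zz -0.9999 F [ 0.1 -0.5 -0.3] w 0.0314 q6 -1.11
```

```bash
python3 -m inch '[[[0,0,-0.6,0],[0,0,0,0],[0,0,-0.1,0],[0,0,0,0]]]'; python3 -m inch '[[[0,0,0,0],[0,0,0,0],[0,0,0,0],[0,0,0,0]]]' 0.3; python3 st.py
```

```text
t: 8.72
ee_pos: [0.4744, -0.3672, 0.0641]
ee_rot: [0.005, 0.613, 0.79, 0.002]
contact_force: [-0.3, 0.6, -1.2]
width: 0.0313
t: 9.22
ee_pos: [0.4747, -0.3675, 0.0647]
ee_rot: [0.006, 0.613, 0.79, 0.002]
contact_force: [-0.3, -0.2, -0.1]
width: 0.0555
t 9.22 p [ 0.4747 -0.3675  0.0647] jaw 14.4 zz -0.9999 F [-0.3 -0.2 -0.1] w 0.0555 q6 -1.11
```

```bash
python3 -m inch '[[[0,0,3,0],[0,0,4,0],[0,0,4,0],[0,0,2.5,0],[0.8,3.8,0,0],[0.8,4,0,0],[0.8,4,0,0],[0.8,4,0,0],[0.8,4,0,0],[0.8,4,0,0],[0.8,4,0,0],[0.8,4,0,0],[0.8,4,0,0],[0.5,3,0,0],[0,1,0,0],[0,0,0,0],[0,0,0,0]]]' 1; python3 - <<'E'
from h import *
import st; st.show()
cv2.imwrite("pics/w3.png",cam("wrist")["color"][:,:,::-1]); cv2.imwrite("pics/s3.png",cam("scene")["color"][:,:,::-1]); 
W=cam("wrist"); print(proj(W,[.5533,.0474,.088],True),proj(W,[.4536,.0538,.088],True))
E
```

```text
t: 11.35
ee_pos: [0.5514, 0.0419, 0.2048]
ee_rot: [0.007, 0.614, 0.789, 0.002]
contact_force: [-0.3, 0.7, 0.9]
width: 0.0857
t 11.35 p [0.5514 0.0419 0.2048] jaw 14.2 zz -0.9999 F [-0.3  0.7  0.9] w 0.0857 q6 -0.38
[322.46278873 221.0563617 ] [192.54170165 182.23980582]
```

View pics/w3.png

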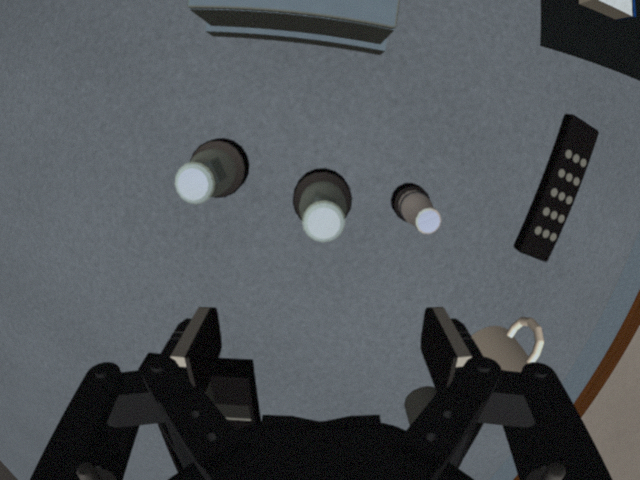

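View pics/s3.png

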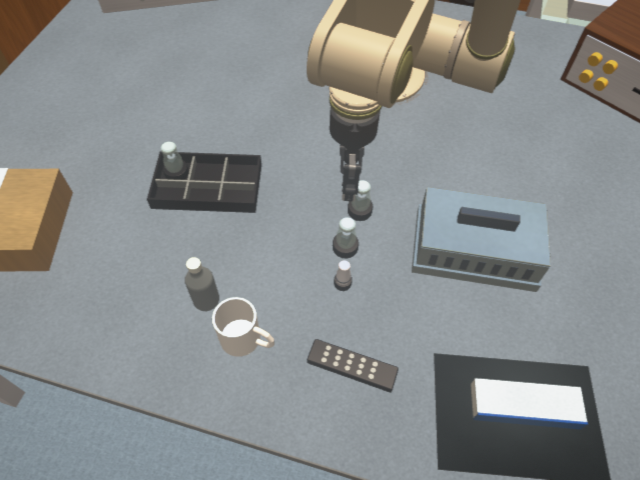

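B's top is at (323,221) and C's at (194,183), both as predicted. Valve A stands in its cell.

```bash
python3 -m inch '[[[0.2,0.5,-2,0],[0,0,-3,0],[0,0,-3,0],[0,0,-2.5,0],[0,0,-1,0],[0,0,0,0],[0,0,0,0]]]'; python3 st.py
```

```text
t: 12.38
ee_pos: [0.5548, 0.0433, 0.0888]
ee_rot: [0.009, 0.616, 0.787, 0.003]
contact_force: [-0.8, 0.8, 0.9]
width: 0.0849
t 12.38 p [0.5548 0.0433 0.0888] jaw 13.9 zz -0.9998 F [-0.8  0.8  0.9] w 0.0849 q6 -0.37
```

```bash
python3 -m inch '[[[-0.1,0.4,0,0],[0,0,0,0],[0,0,-1.5,0],[0,0,-1.3,0],[0,0,0,0],[0,0,0,0]]]'; python3 st.py
```

```text
t: 13.12
ee_pos: [0.554, 0.0477, 0.0598]
ee_rot: [0.01, 0.616, 0.788, 0.003]
contact_force: [0.3, -0.6, 0.0]
width: 0.086
t 13.12 p [0.554  0.0477 0.0598] jaw 13.9 zz -0.9998 F [ 0.3 -0.6  0. ] w 0.086 q6 -0.37
```

```bash
python3 -m inch '[[[0,0,0,0],[0,0,0,0],[0,0,0,0],[0,0,0,0],[0,0,0,0],[0,0,0,0]]]' -1 30; python3 -m inch '[[[0,0,2,0],[0,0,4,0],[0,0,4,0],[0,0,3.5,0],[-0.8,-3,0.5,0],[-1.1,-3.8,0,0],[-1.1,-3.8,0,0],[-1.1,-3.8,0,0],[-1.1,-3.8,0,0],[-1.1,-3.8,0,0],[-1.1,-3.8,0,0],[-1.1,-3.8,0,0],[-0.8,-3,0,0],[-0.3,-1,0,0],[0,0,0,0],[0,0,0,0]]]'; python3 st.py
```

```text
t: 13.88
ee_pos: [0.5543, 0.0476, 0.0604]
ee_rot: [0.01, 0.616, 0.788, 0.004]
contact_force: [0.1, 0.5, -0.2]
width: 0.031
t: 15.88
ee_pos: [0.4524, -0.2962, 0.2039]
ee_rot: [0.009, 0.615, 0.788, 0.004]
contact_force: [-0.4, 0.2, -1.0]
width: 0.031
t 15.88 p [ 0.4524 -0.2962  0.2039] jaw 14.1 zz -0.9998 F [-0.4  0.2 -1. ] w 0.031 q6 -1.05
```

```bash
python3 -m inch '[[[0.2,0.1,-2,0],[0,0,-3,0],[0,0,-3,0],[0,0,-2,0],[0,0,-1,0],[0,0,0,0],[0,0,0,0]]]'; python3 - <<'E'
from h import *
import st; st.show()
crop(cam("top")["color"],360,270,160,120,5,"t4.png"); crop(cam("scene")["color"],120,100,200,140,4,"s4.png")
E
```

```text
t: 16.75
ee_pos: [0.4574, -0.2895, 0.0933]
ee_rot: [0.011, 0.612, 0.791, 0.004]
contact_force: [-0.1, 0.7, -0.9]
width: 0.031
t 16.75 p [ 0.4574 -0.2895  0.0933] jaw 14.5 zz -0.9997 F [-0.1  0.7 -0.9] w 0.031 q6 -1.05
```

View pics/s4.png

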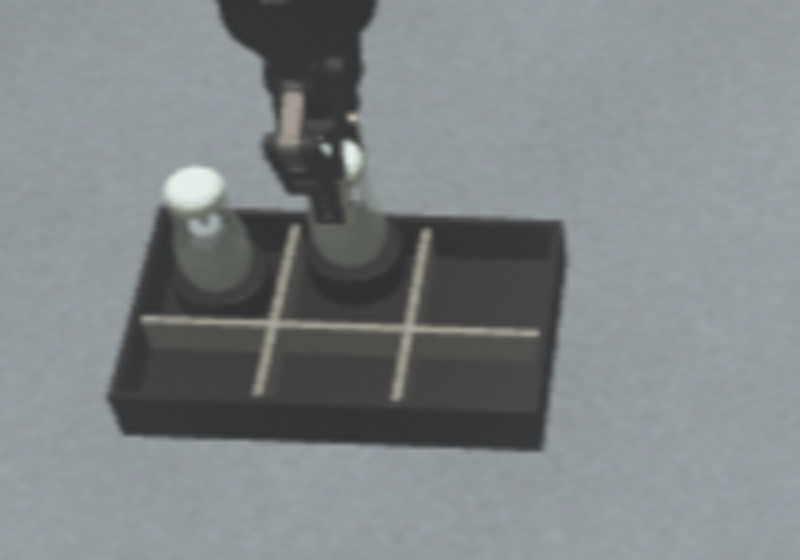

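A stands upright at crop (195,190), and B hangs over the middle wide cell.

```bash
python3 -m inch '[[[-0.1,-0.5,0,0],[0,0,0,0],[0,0,-1,0],[0,0,0,0],[0,0,-0.8,0],[0,0,0,0],[0,0,0,0]]]'; python3 st.py
```

```text
t: 17.73
ee_pos: [0.4563, -0.2953, 0.0745]
ee_rot: [0.011, 0.612, 0.791, 0.004]
contact_force: [-0.2, -0.2, -1.1]
width: 0.0313
t 17.73 p [ 0.4563 -0.2953  0.0745] jaw 14.5 zz -0.9997 F [-0.2 -0.2 -1.1] w 0.0313 q6 -1.06
```

```bash
python3 -m inch '[[[0,0,-0.6,0],[0,0,0,0],[0,0,-0.2,0],[0,0,0,0]]]'; python3 -m inch '[[[0,0,0,0],[0,0,0,0],[0,0,0,0],[0,0,0,0]]]' 0.3; python3 st.py
```

```text
t: 18.23
ee_pos: [0.4563, -0.2953, 0.0661]
ee_rot: [0.012, 0.612, 0.791, 0.004]
contact_force: [0.3, 0.1, -0.6]
width: 0.0306
t: 18.73
ee_pos: [0.4566, -0.2956, 0.0667]
ee_rot: [0.012, 0.612, 0.791, 0.004]
contact_force: [-0.5, 0.4, 0.3]
width: 0.0555
t 18.73 p [ 0.4566 -0.2956  0.0667] jaw 14.5 zz -0.9997 F [-0.5  0.4  0.3] w 0.0555 q6 -1.06
```

```bash
python3 -m inch '[[[0,0,3,0],[0,0,4,0],[0,0,4,0],[0,0,2.5,0],[0,3.5,0,0],[0,4,0,0],[0,4,0,0],[0,4,0,0],[0,4,0,0],[0,4,0,0],[0,4,0,0],[0,4,0,0],[0,2,0,0],[0,0.5,0,0],[0,0,0,0],[0,0,0,0]]]' 1; python3 - <<'E'
from h import *
import st; st.show()
W=cam("wrist");cv2.imwrite("pics/w5.png",W["color"][:,:,::-1]); cv2.imwrite("pics/s5.png",cam("scene")["color"][:,:,::-1]); 
print(proj(W,[.636,.0642,.071],True),proj(W,[.4536,.0538,.088],True))
E
```

```text
t: 20.72
ee_pos: [0.4544, 0.0538, 0.2068]
ee_rot: [0.014, 0.613, 0.79, 0.004]
contact_force: [0.2, -0.6, -0.1]
width: 0.0852
t 20.73 p [0.4544 0.0538 0.2068] jaw 14.4 zz -0.9996 F [ 0.2 -0.6 -0.1] w 0.0852 q6 -0.39
[513.64241923 255.86180781] [315.11623313 225.23472997]
```

View pics/w5.png

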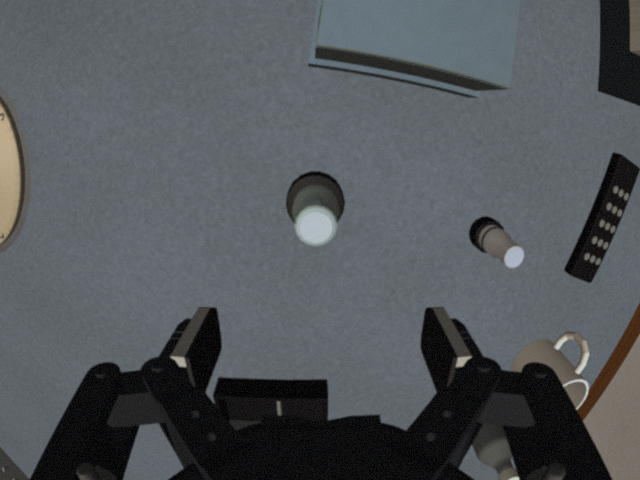

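View pics/s5.png

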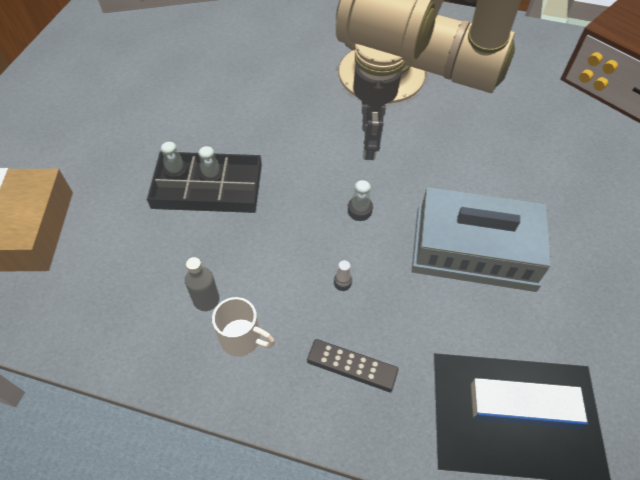

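C's top is at (316,226) as predicted, and the can is at (513,257), also unmoved.

```bash
python3 -m inch '[[[0,0,-2,0],[0,0,-3,0],[0,0,-3,0],[0,0,-2.5,0],[0,0,-1,0],[0,0,0,0],[0,0,0,0]]]'; python3 st.py
```

```text
t: 21.7
ee_pos: [0.4561, 0.0505, 0.0904]
ee_rot: [0.016, 0.615, 0.788, 0.005]
contact_force: [-0.4, -0.7, 0.5]
width: 0.0853
t 21.7 p [0.4561 0.0505 0.0904] jaw 14.1 zz -0.9995 F [-0.4 -0.7  0.5] w 0.0853 q6 -0.39
```

```bash
python3 -m inch '[[[-0.2,0.3,0,0],[0,0,-1.5,0],[0,0,-1.4,0],[0,0,0,0],[0,0,0,0]]]'; python3 - <<'E'
import st; st.show()
from h import *
from scipy.spatial.transform import Rotation as R
w,x,y,z=env.state()["ee_rot"]; print(R.from_quat([x,y,z,w]).apply([0,0,1]))
E
```

```text
t: 22.32
ee_pos: [0.4554, 0.0541, 0.0641]
ee_rot: [0.019, 0.615, 0.788, 0.007]
contact_force: [-0.9, -0.4, 0.6]
width: 0.0854
t 22.32 p [0.4554 0.0541 0.0641] jaw 14.1 zz -0.9992 F [-0.9 -0.4  0.6] w 0.0854 q6 -0.38
[ 0.03788679 -0.01222794 -0.99920722]
```

```bash
python3 -m inch '[[[-0.1,0,-0.5,0],[0,0,0,0]]]'; python3 -m inch '[[[0,0,0,0],[0,0,0,0],[0,0,0,0],[0,0,0,0],[0,0,0,0],[0,0,0,0]]]' -1 30; python3 -m inch '[[[0,0,2,0],[0,0,4,0],[0,0,4,0],[0,0,3.5,0],[0,-3,0.5,0],[-0.2,-3.5,0,0],[-0.2,-3.5,0,0],[-0.2,-3.5,0,0],[-0.2,-3.5,0,0],[-0.2,-3.5,0,0],[-0.2,-3.5,0,0],[-0.2,-2.5,0,0],[-0.2,-1,0,0],[0,0,0,0],[0,0,0,0]]]'; python3 st.py
```

```text
t: 22.58
ee_pos: [0.4547, 0.0542, 0.0596]
ee_rot: [0.019, 0.615, 0.788, 0.007]
contact_force: [-0.4, -0.3, 0.2]
width: 0.0854
t: 23.32
ee_pos: [0.4549, 0.0541, 0.0598]
ee_rot: [0.02, 0.615, 0.788, 0.007]
contact_force: [0.4, 1.2, 0.0]
width: 0.0313
t: 25.2
ee_pos: [0.4346, -0.2271, 0.2027]
ee_rot: [0.017, 0.614, 0.789, 0.007]
contact_force: [0.1, 0.6, -1.6]
width: 0.0313
t 25.2 p [ 0.4346 -0.2271  0.2027] jaw 14.2 zz -0.9993 F [ 0.1  0.6 -1.6] w 0.0313 q6 -0.98
```

Target (0.4389, -0.2225), z of about 0.065.

```bash
python3 -m inch '[[[0.2,0.1,-2,0],[0,0,-3,0],[0,0,-3,0],[0,0,-2,0],[0,0,-1,0],[0,0,0,0],[0,0,0,0]]]'; python3 - <<'E'
from h import *
import st; st.show()
crop(cam("scene")["color"],120,100,200,140,4,"s6.png")
E
```

```text
t: 26.08
ee_pos: [0.4383, -0.2212, 0.092]
ee_rot: [0.019, 0.611, 0.791, 0.007]
contact_force: [0.2, 0.2, -0.8]
width: 0.0315
t 26.07 p [ 0.4383 -0.2212  0.092 ] jaw 14.6 zz -0.9992 F [ 0.2  0.2 -0.8] w 0.0315 q6 -0.98
```

View pics/s6.png

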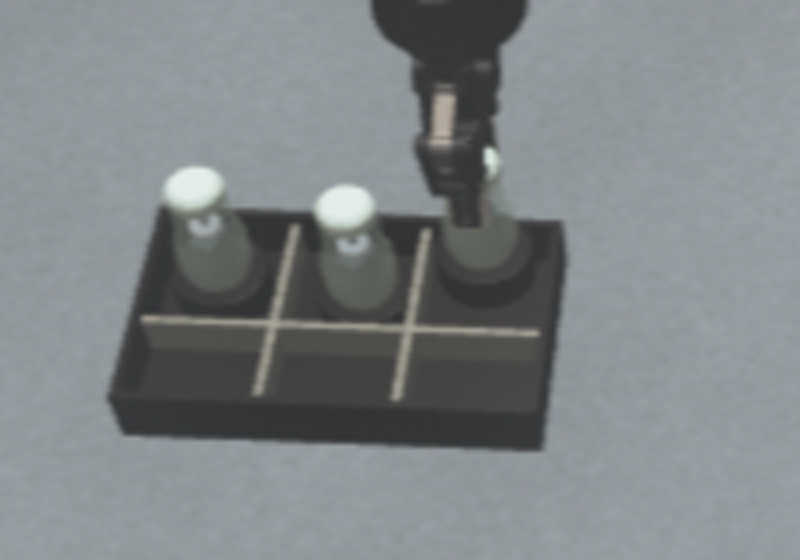

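A and B are upright in their cells, and C is centred over the third wide cell.

```bash
python3 -m inch '[[[0,-0.1,-1,0],[0,0,0,0],[0,0,-0.8,0],[0,0,0,0],[0,0,0,0]]]'; python3 st.py
```

```text
t: 26.75
ee_pos: [0.4385, -0.2226, 0.0735]
ee_rot: [0.02, 0.612, 0.791, 0.007]
contact_force: [-0.1, -0.7, -1.1]
width: 0.0317
t 26.75 p [ 0.4385 -0.2226  0.0735] jaw 14.6 zz -0.9991 F [-0.1 -0.7 -1.1] w 0.0317 q6 -0.99
```

```bash
python3 -m inch '[[[0,0,-0.6,0],[0,0,0,0],[0,0,-0.2,0],[0,0,0,0]]]'; python3 -m inch '[[[0,0,0,0],[0,0,0,0],[0,0,0,0],[0,0,0,0]]]' 0.3; python3 st.py
```

```text
t: 27.25
ee_pos: [0.4386, -0.2227, 0.0651]
ee_rot: [0.02, 0.612, 0.791, 0.007]
contact_force: [-0.1, -0.2, -0.9]
width: 0.0312
t: 27.75
ee_pos: [0.4389, -0.2229, 0.0656]
ee_rot: [0.021, 0.612, 0.791, 0.007]
contact_force: [0.4, 0.3, -0.2]
width: 0.0553
t 27.75 p [ 0.4389 -0.2229  0.0656] jaw 14.6 zz -0.9991 F [ 0.4  0.3 -0.2] w 0.0553 q6 -0.99
```

```bash
python3 -m inch '[[[0,0,3,0],[0,0,4,0],[0,0,4,0],[0,0,2.5,0],[1.6,2.4,0,-10],[1.6,2.4,0,-10],[1.6,2.4,0,-10],[1.6,2.4,0,-10],[1.6,2.4,0,-10],[1.6,2.4,0,-10],[1.6,2.4,0,-10],[1.6,2.4,0,-10],[1.6,2.4,0,-10],[1.6,2.4,0,-10],[1.6,2.4,0,-10],[1,1.4,0,-10],[0,0,0,0],[0,0,0,0]]]' 0.3; python3 - <<'E'
from h import *
import st; st.show()
W=cam("wrist");cv2.imwrite("pics/w7.png",W["color"][:,:,::-1]); cv2.imwrite("pics/s7.png",cam("scene")["color"][:,:,::-1]); 
print(proj(W,[.636,.0642,.071],True))
from scipy.spatial.transform import Rotation as R
w,x,y,z=env.state()["ee_rot"]; print(R.from_quat([x,y,z,w]).apply([0,0,1]))
E
```

```text
t: 30.0
ee_pos: [0.6283, 0.0647, 0.2043]
ee_rot: [0.017, 0.986, -0.167, -0.016]
contact_force: [1.0, 0.2, 0.3]
width: 0.0555
t 30.0 p [0.6283 0.0647 0.2043] jaw -109.1 zz -0.9989 F [1.  0.2 0.3] w 0.0555 q6 1.83
[310.75154889 211.31331335]
[-0.03700453 -0.02794712 -0.99892423]
```

View pics/w7.png

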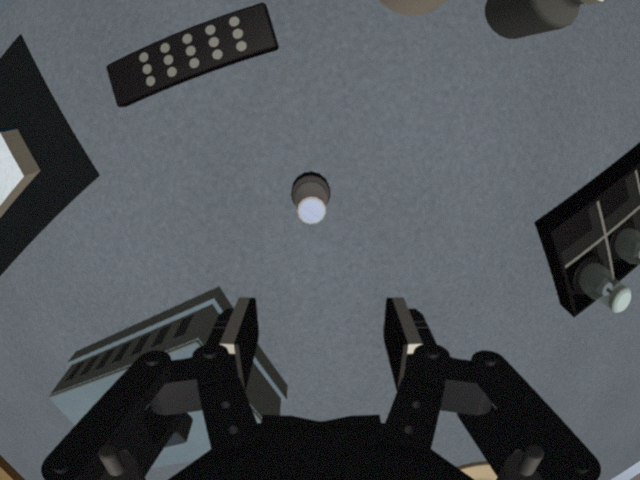

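View pics/s7.png

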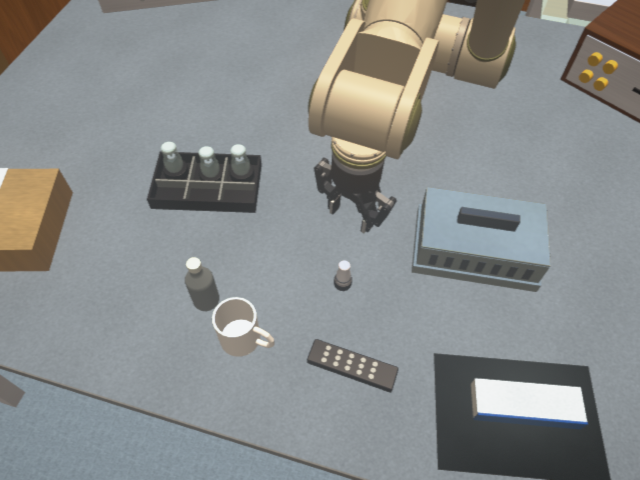

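All three large valves are in the wide row, and the can sits where predicted at (311,211).

```bash
python3 -m inch '[[[0.7,0,-2,0],[0,0,-3,0],[0,0,-3,0],[0,0,-3,0],[0,0,-1.5,0],[0,0,-0.5,0],[0,0,0,0],[0,0,0,0]]]'; python3 st.py
```

```text
t: 31.1
ee_pos: [0.6353, 0.062, 0.0668]
ee_rot: [0.017, 0.986, -0.166, -0.016]
contact_force: [0.1, 0.2, -1.0]
width: 0.0558
t 31.1 p [0.6353 0.062  0.0668] jaw -109.1 zz -0.9989 F [ 0.1  0.2 -1. ] w 0.0558 q6 1.84
```

```bash
python3 -m inch '[[[0.1,0.2,-1,0],[0,0,-1,0],[0,0,0,0],[0,0,0,0]]]';  python3 -m inch '[[[0,0,0,0],[0,0,0,0],[0,0,0,0],[0,0,0,0],[0,0,0,0]]]' -1 30;python3 st.py
```

```text
t: 31.6
ee_pos: [0.6369, 0.0643, 0.0465]
ee_rot: [0.017, 0.986, -0.166, -0.015]
contact_force: [0.2, -1.1, 1.0]
width: 0.0557
t: 32.22
ee_pos: [0.6372, 0.0644, 0.0471]
ee_rot: [0.017, 0.986, -0.166, -0.014]
contact_force: [0.8, 0.3, -0.1]
width: 0.0211
t 32.23 p [0.6372 0.0644 0.0471] jaw -109.1 zz -0.999 F [ 0.8  0.3 -0.1] w 0.0211 q6 1.84
```

```bash
python3 -m inch '[[[0,0,2,0],[0,0,4,0],[0,0,4,0],[0,0,4,0],[-1,-3,1,0],[-1.3,-3.8,0,0],[-1.3,-3.8,0,0],[-1.3,-3.8,0,0],[-1.3,-3.8,0,0],[-1.3,-3.8,0,0],[-1.3,-3.8,0,0],[-1.3,-3.8,0,0],[-1,-3,0,0],[-0.3,-1,0,0],[0,0,0,0],[0,0,0,0]]]'; python3 st.py
```

```text
t: 34.22
ee_pos: [0.5163, -0.2802, 0.2]
ee_rot: [0.017, 0.986, -0.165, -0.017]
contact_force: [-0.3, -0.5, -1.1]
width: 0.0208
t 34.23 p [ 0.5163 -0.2802  0.2   ] jaw -109.0 zz -0.9988 F [-0.3 -0.5 -1.1] w 0.0208 q6 1.23
```

```bash
python3 -m inch '[[[0.2,0.1,-2,0],[0,0,-3,0],[0,0,-3,0],[0,0,-2.5,0],[0,0,-1,0],[0,0,0,0],[0,0,0,0]]]'; python3 - <<'E'
from h import *
import st; st.show()
crop(cam("scene")["color"],120,100,200,140,4,"s8.png")
crop(cam("top")["color"],360,270,160,120,5,"t8.png")
E
```

```text
t: 35.1
ee_pos: [0.5218, -0.2731, 0.0845]
ee_rot: [0.018, 0.987, -0.161, -0.014]
contact_force: [-0.1, 0.1, -1.6]
width: 0.021
t 35.1 p [ 0.5218 -0.2731  0.0845] jaw -108.5 zz -0.9989 F [-0.1  0.1 -1.6] w 0.021 q6 1.25
```

View pics/s8.png

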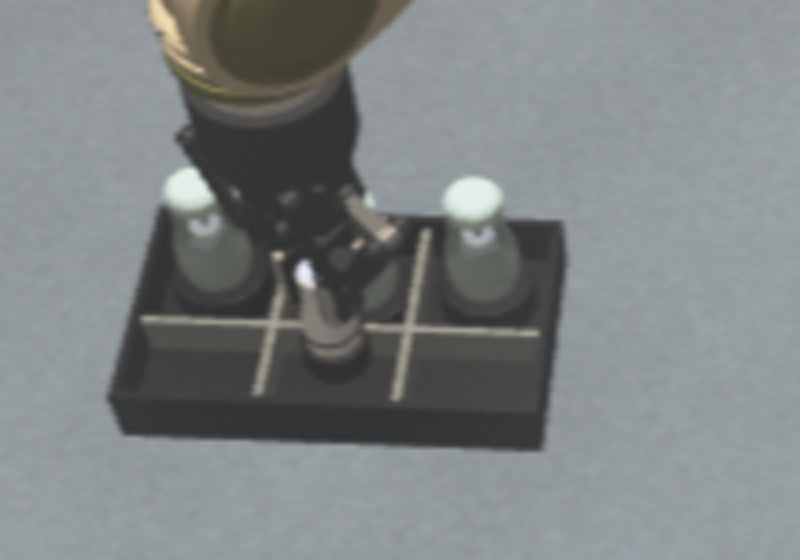

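```bash
python3 -m inch '[[[-0.2,-0.5,0,0],[0,0,0,0],[0,0,-1.2,0],[0,0,0,0],[0,0,-1,0],[0,0,0,0],[0,0,0,0]]]'; python3 st.py
```

```text
t: 36.08
ee_pos: [0.5196, -0.2789, 0.0614]
ee_rot: [0.018, 0.987, -0.161, -0.014]
contact_force: [-0.5, -0.1, 0.9]
width: 0.0209
t 36.08 p [ 0.5196 -0.2789  0.0614] jaw -108.5 zz -0.9989 F [-0.5 -0.1  0.9] w 0.0209 q6 1.24
```

```bash
python3 -m inch '[[[0,0,-0.7,0],[0,0,0,0],[0,0,-0.2,0],[0,0,0,0]]]'; python3 -m inch '[[[0,0,0,0],[0,0,0,0],[0,0,0,0]]]' 0.1; python3 st.py
```

```text
t: 36.58
ee_pos: [0.5198, -0.2791, 0.0522]
ee_rot: [0.018, 0.987, -0.161, -0.014]
contact_force: [0.9, 0.2, -0.4]
width: 0.0209
t: 36.95
ee_pos: [0.5199, -0.2791, 0.0524]
ee_rot: [0.018, 0.987, -0.161, -0.013]
contact_force: [0.6, -0.1, 0.1]
width: 0.0472
t 36.95 p [ 0.5199 -0.2791  0.0524] jaw -108.5 zz -0.999 F [ 0.6 -0.1  0.1] w 0.0472 q6 1.25
```

```bash
python3 -m inch '[[[0,0,3,0],[0,0,4,0],[0,0,4,0],[0,0,4,0],[-0.3,3,2,0],[-0.3,4.5,1,0],[-0.3,4.5,0,0],[-0.3,4.5,0,0],[-0.3,4.5,0,0],[-0.3,4.5,0,0],[-0.3,4.5,0,0],[-0.3,4.5,0,0],[-0.3,4.5,0,0],[-0.3,4.5,0,0],[-0.3,4.5,0,0],[-0.3,4.5,0,0],[-0.3,4,0,0],[0,2,0,0],[0,0,0,0],[0,0,0,0]]]' 1; python3 - <<'E'
from h import *
import st; st.show()
from scipy.spatial.transform import Rotation as R
w,x,y,z=env.state()["ee_rot"]; print(R.from_quat([x,y,z,w]).apply([0,0,1]))
cv2.imwrite("pics/s9.png",cam("scene")["color"][:,:,::-1]);cv2.imwrite("pics/t9.png",cam("top")["color"][:,:,::-1])
crop(cam("top")["color"],380,270,140,110,5,"t9z.png")
E
```

```text
t: 39.45
ee_pos: [0.4758, 0.3231, 0.2386]
ee_rot: [0.018, 0.986, -0.163, -0.012]
contact_force: [-0.2, 0.0, -0.4]
width: 0.0854
t 39.45 p [0.4758 0.3231 0.2386] jaw -108.7 zz -0.999 F [-0.2  0.  -0.4] w 0.0854 q6 2.3
[-0.03010018 -0.03234203 -0.99902351]
```

View pics/s9.png

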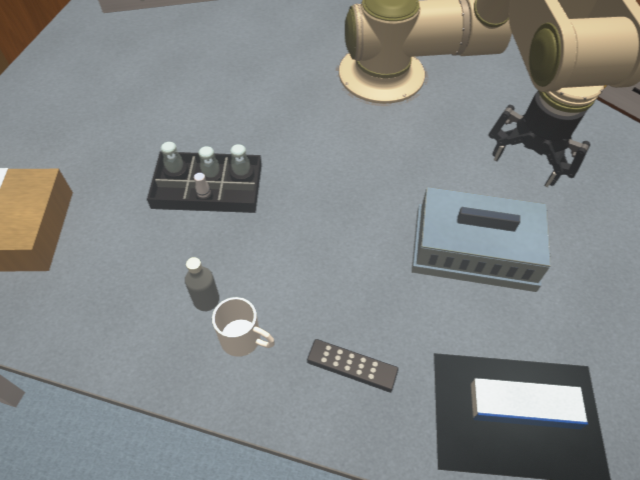

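View pics/t9z.png

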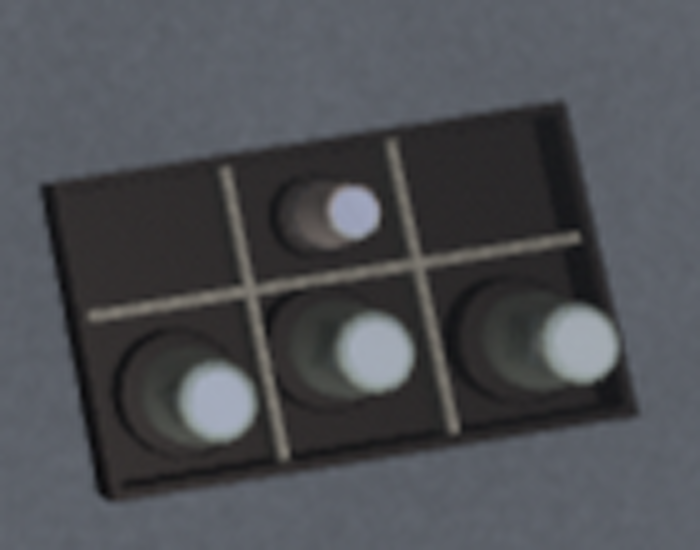

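All four valves stand in their cells: three large at crop (217,403), (375,352) and (580,343), and the can at (353,212). The tool has drifted to a 2.5° tilt, so I'll check whether idling in this turned pose undoes it.

```bash
cat > tilt.py <<'E'
from h import *
import st; st.show()
from scipy.spatial.transform import Rotation as R
w,x,y,z=env.state()["ee_rot"]; print(np.round(R.from_quat([x,y,z,w]).apply([0,0,1]),4))
E
python3 -m inch '[[[0,0,0,0],[0,0,0,0],[0,0,0,0],[0,0,0,0],[0,0,0,0],[0,0,0,0],[0,0,0,0],[0,0,0,0],[0,0,0,0],[0,0,0,0],[0,0,0,0],[0,0,0,0],[0,0,0,0],[0,0,0,0],[0,0,0,0],[0,0,0,0],[0,0,0,0],[0,0,0,0],[0,0,0,0],[0,0,0,0]]]'; python3 tilt.py
python3 - <<'E'
from meas import *
T=cam("top"); c=np.array([.484,-.2875]);a=np.radians(14);Rm=np.array([[np.cos(a),np.sin(a)],[-np.sin(a),np.cos(a)]])
for n,p,h in [("C",(217,403),.092),("B",(375,352),.092),("A",(580,343),.092),("can",(353,212),.076)]:
    print(n,np.round(Rm@(plane(T,*cc(*p,380,270,5),h)[:2]-c)*1000,1))
E
```

```text
t: 42.1
ee_pos: [0.4762, 0.3219, 0.239]
ee_rot: [0.018, 0.986, -0.164, -0.012]
contact_force: [0.7, 0.5, 0.2]
width: 0.0853
t 42.1 p [0.4762 0.3219 0.239 ] jaw -108.8 zz -0.999 F [0.7 0.5 0.2] w 0.0853 q6 2.3
[-0.0297 -0.0321 -0.999 ]
C [-29.9  74.3]
B [-20.1   7.5]
A [-29.3 -74.6]
can [35.4 -0.4]
```

Idling doesn't change the tilt, so it isn't worth waiting. B reads (-20, 7.5) mm in its cell, which is further off than where I put it. I'll look closer.

```bash
python3 - <<'E'
from meas import *
T=cam("top");S=cam("scene")
a=cv2.convertScaleAbs(T["color"][275:375,385:512],alpha=2.2); b=cv2.convertScaleAbs(S["color"][130:215,145:270],alpha=1.6)
a=cv2.resize(a,None,fx=6,fy=6,interpolation=cv2.INTER_CUBIC);b=cv2.resize(b,None,fx=6,fy=6,interpolation=cv2.INTER_CUBIC)
cv2.imwrite("pics/t10.png",a[:,:,::-1]);cv2.imwrite("pics/s10.png",b[:,:,::-1])
E
```

```text
(no output)
```

View pics/t10.png

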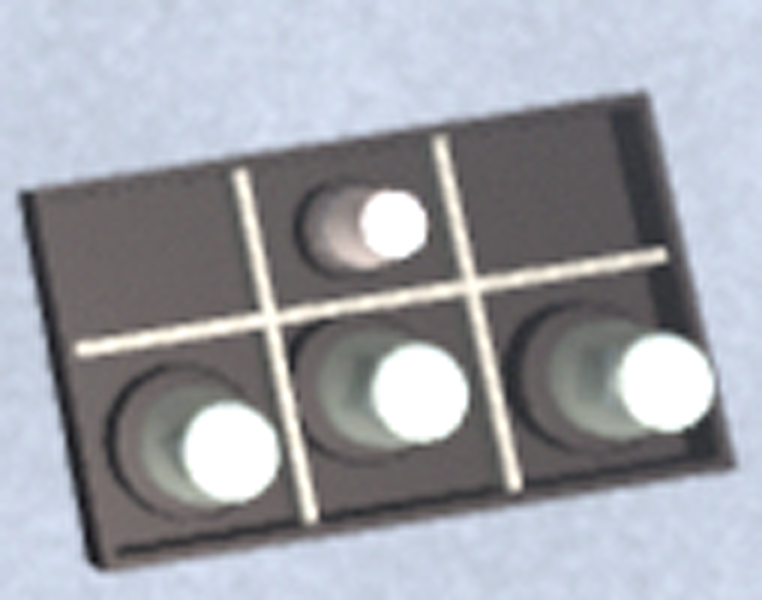

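View pics/s10.png

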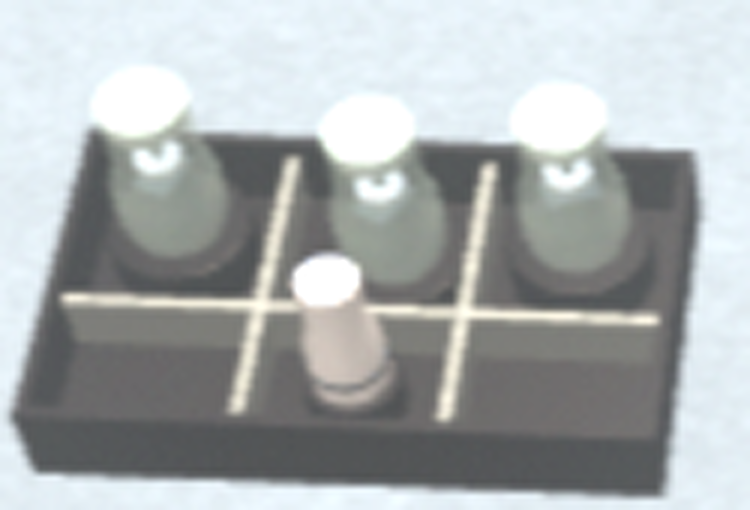

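B has slid against both dividers, probably the stray knock. It's still upright, and the cell play caps it at x = -20, which is inside the limits. Now I'll turn the jaws across the hood's grip plate.

```bash
python3 -m inch '[[[0,-0.2,0,9.6],[0,-0.2,0,9.6],[0,-0.2,0,9.6],[0,-0.2,0,9.6],[0,-0.2,0,9.6],[0,-0.2,0,9.6],[0,-0.2,0,9.6],[0,-0.2,0,9.6],[0,-0.2,0,9.6],[0,0,0,9.6],[0,0,0,9.6],[0,0,0,9.4],[0,0,0,0],[0,0,0,0]]]' 0.3; python3 tilt.py
```

```text
t: 44.0
ee_pos: [0.4761, 0.3033, 0.2392]
ee_rot: [0.02, 0.645, 0.764, 0.01]
contact_force: [0.8, -0.3, -0.1]
width: 0.0555
t 44.0 p [0.4761 0.3033 0.2392] jaw 9.7 zz -0.999 F [ 0.8 -0.3 -0.1] w 0.0555 q6 0.2
[ 0.0429 -0.0109 -0.999 ]
```

```bash
python3 -m inch '[[[0.5,0,-2,-3.5],[0,0,-3,0],[0,0,-3,0],[0,0,-1.5,0],[0,0,0,0],[0,0,0,0]]]'; python3 tilt.py; python3 - <<'E'
from h import *
W=cam("wrist");cv2.imwrite("pics/w11.png",W["color"][:,:,::-1]);crop(cam("scene")["color"],400,100,200,150,4,"s11.png")
a=np.radians(6.2);ux=np.array([np.cos(a),np.sin(a)]);uy=np.array([-ux[1],ux[0]])
for sx,sy in [(-9,-56),(-9,56),(9,56),(9,-56)]: print(proj(W,[*(np.array([.481,.3038])+ux*sx/1e3+uy*sy/1e3),.126],True))
E
```

```text
t: 44.75
ee_pos: [0.4818, 0.3037, 0.1427]
ee_rot: [0.021, 0.674, 0.739, 0.01]
contact_force: [0.4, -0.5, -1.1]
width: 0.0555
t 44.75 p [0.4818 0.3037 0.1427] jaw 5.3 zz -0.9989 F [ 0.4 -0.5 -1.1] w 0.0555 q6 0.29
[ 0.0447 -0.013  -0.9989]
[302.29447885 379.18138935]
[292.62674099 176.21862188]
[334.39455866 175.12512077]
[334.58848844 377.91956767]
```

View pics/w11.png

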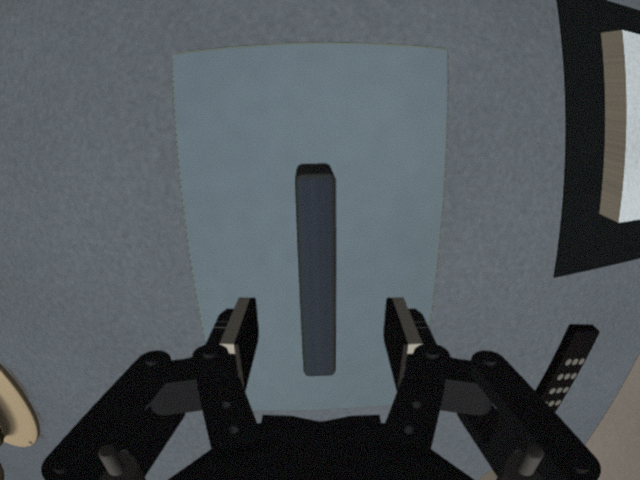

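View pics/s11.png

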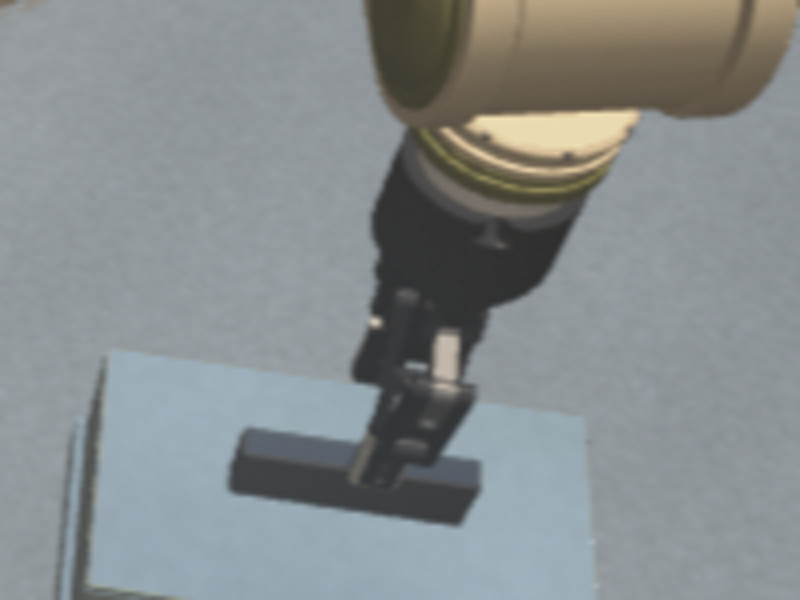

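The plate outline is at columns 296–335 and rows 176–376, within 3 px of prediction, and centred between the jaws.

```bash
python3 -m inch '[[[-0.1,0,-2,0.7],[0,0,-1.8,0],[0,0,-0.5,0],[0,0,0,0],[0,0,0,0]]]'; python3 tilt.py
```

```text
t: 45.48
ee_pos: [0.4825, 0.3044, 0.1028]
ee_rot: [0.023, 0.669, 0.743, 0.014]
contact_force: [0.3, 0.4, -0.4]
width: 0.056
t 45.48 p [0.4825 0.3044 0.1028] jaw 6.0 zz -0.9986 F [ 0.3  0.4 -0.4] w 0.056 q6 0.28
[ 0.0521 -0.0097 -0.9986]
```

```bash
python3 -m inch '[[[-0.1,0,-0.5,0],[0,0,0,0]]]'; python3 -m inch '[[[0,0,0,0],[0,0,0,0],[0,0,0,0],[0,0,0,0],[0,0,0,0],[0,0,0,0]]]' -1 50; python3 tilt.py
```

```text
t: 45.72
ee_pos: [0.4818, 0.3045, 0.0983]
ee_rot: [0.023, 0.669, 0.743, 0.014]
contact_force: [0.3, 0.8, 0.9]
width: 0.0556
t: 46.48
ee_pos: [0.4807, 0.3045, 0.0995]
ee_rot: [0.022, 0.669, 0.743, 0.013]
contact_force: [-0.3, -0.2, 2.9]
width: 0.0175
t 46.48 p [0.4807 0.3045 0.0995] jaw 6.0 zz -0.9987 F [-0.3 -0.2  2.9] w 0.0175 q6 0.28
[ 0.0508 -0.0095 -0.9987]
```

```bash
python3 -m inch '[[[0,0,1,0],[0,0,2,0],[0,0,3,0],[0,0,3,0],[0,0,3,0],[0,0,3,0],[0,0,1,0],[0,0,0,0],[0,0,0,0]]]'; python3 tilt.py; python3 - <<'E'
from h import *
cv2.imwrite("pics/s12.png",cam("scene")["color"][:,:,::-1])
E
```

```text
t: 47.6
ee_pos: [0.4788, 0.3031, 0.2595]
ee_rot: [0.02, 0.67, 0.742, 0.009]
contact_force: [0.3, 0.4, -6.4]
width: 0.0171
t 47.6 p [0.4788 0.3031 0.2595] jaw 5.9 zz -0.999 F [ 0.3  0.4 -6.4] w 0.0171 q6 0.27
[ 0.0422 -0.0138 -0.999 ]
```

View pics/s12.png

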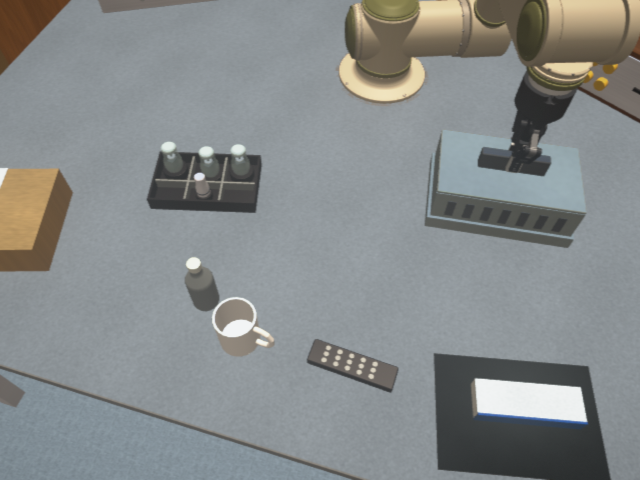

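```bash
python3 -m inch '[[[0,-1,0,0],[0,-2.5,0,0.6],[0,-4,0,0.6],[0,-4,0,0.6],[0,-4,0,0.6],[0,-4,0,0.6],[0,-4,0,0.6],[0,-4,0,0.6],[0,-4,0,0.6],[0,-4,0,0.6],[0,-4,0,0.6],[0,-4,0,0.6],[0,-4,0,0.6],[0,-4,0,0.6],[0,-3.5,0,0.3],[0,-2,0,0],[0,-1,0,0],[0,0,0,0],[0,0,0,0]]]'; python3 tilt.py
```

```text
t: 50.02
ee_pos: [0.4691, -0.3004, 0.251]
ee_rot: [0.015, 0.615, 0.789, 0.006]
contact_force: [-0.1, -0.2, -5.9]
width: 0.0171
t 50.02 p [ 0.4691 -0.3004  0.251 ] jaw 14.2 zz -0.9995 F [-0.1 -0.2 -5.9] w 0.0171 q6 -1.04
[ 0.0307 -0.0084 -0.9995]
```

```bash
python3 -m inch '[[[1.4,1.2,-0.5,0],[0,0,-1,0],[0,0,-1,0],[0,0,0,0],[0,0,0,0]]]'; python3 tilt.py; python3 - <<'E'
from h import *
crop(cam("top")["color"],350,240,200,150,4,"t13.png");crop(cam("scene")["color"],100,40,200,180,3.3,"s13.png")
W=cam("wrist");cv2.imwrite("pics/w13.png",W["color"][:,:,::-1])
E
```

```text
t: 50.65
ee_pos: [0.4843, -0.285, 0.2245]
ee_rot: [0.014, 0.613, 0.79, 0.006]
contact_force: [0.7, 0.8, -6.0]
width: 0.0172
t 50.65 p [ 0.4843 -0.285   0.2245] jaw 14.3 zz -0.9995 F [ 0.7  0.8 -6. ] w 0.0172 q6 -1.0
[ 0.0305 -0.0076 -0.9995]
```

View pics/t13.png

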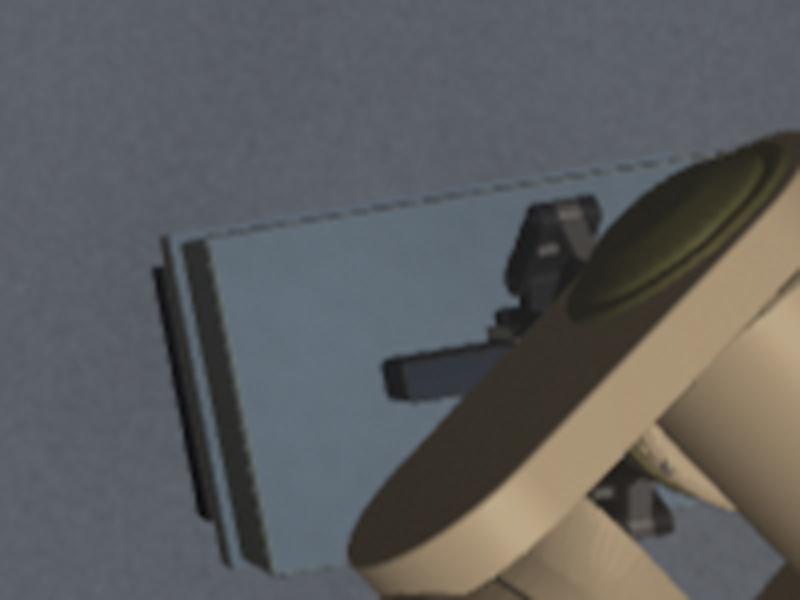

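View pics/s13.png

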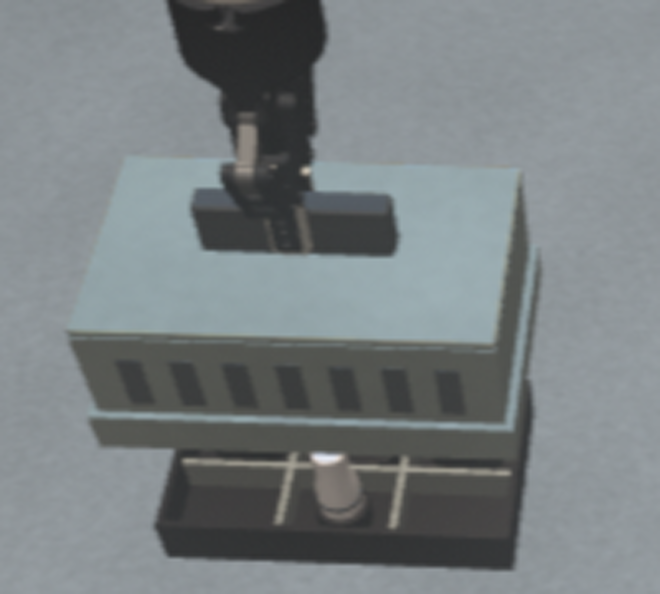

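View pics/w13.png

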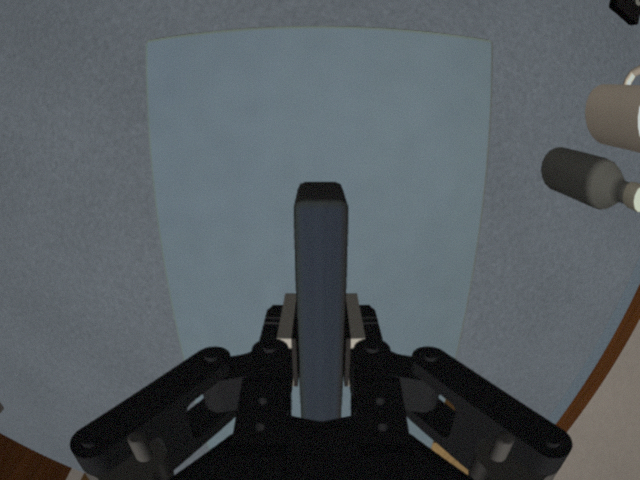

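```bash
python3 - <<'E'
from meas import *
T=cam("top");S=cam("scene")
t=lambda p:cc(*p,350,240,4); s=lambda p:cc(*p,100,40,3.3)
F=tri([ray(T,*t((207,238))),ray(S,*s((497,345)))]);N=tri([ray(T,*t((272,575))),ray(S,*s((522,171)))])
print("far+y",F,"near+y",N,"width",np.linalg.norm(F-N))
obj=np.array([[72,117.5,0],[-72,117.5,0],[-72,-117.5,0],[72,-117.5,0]],float)/1e3
im=np.array([s((497,345)),s((522,171)),s((126,157)),s((70,331))])
ok,rv,tv=cv2.solvePnP(obj,im,S["K"],None,flags=cv2.SOLVEPNP_IPPE)
Rs,_=cv2.Rodrigues(np.array(S["rvec"],float));Ro,_=cv2.Rodrigues(rv)
Rw=Rs.T@Ro;c=Rs.T@(tv.ravel()-np.array(S["tvec"]).ravel())
print("centre",c,"z axis",Rw[:,2],"yaw",np.degrees(np.arctan2(Rw[1,0],Rw[0,0])))
zt=(F[2]+N[2])/2
for z in (.217,): print([np.round(plane(S,*p,z),4) for p in im], np.mean([plane(S,*p,z) for p in im],axis=0))
E
```

```text
far+y [ 0.52432096 -0.15041681  0.21780024] near+y [ 0.3842388  -0.1865471   0.21414452] width 0.1447127261792612
centre [ 0.48680607 -0.2803795   0.21971818] z axis [-0.02331484  0.00525745  0.99971435] yaw 14.909302384075614
[array([ 0.5236, -0.1499,  0.217 ]), array([ 0.3872, -0.1849,  0.217 ]), array([ 0.445 , -0.4148,  0.217 ]), array([ 0.5823, -0.3791,  0.217 ])] [ 0.48452199 -0.28219226  0.217     ]
```

```bash
python3 -m inch '[[[-0.1,-0.3,-1,0],[0,0,-2,0],[0,0,-2,0],[0,0,-1.5,0],[0,0,-0.5,0],[0,0,0,0],[0,0,0,0]]]'; python3 tilt.py
```

```text
t: 51.78
ee_pos: [0.4827, -0.2894, 0.1511]
ee_rot: [0.015, 0.614, 0.789, 0.006]
contact_force: [-0.1, -0.9, -4.1]
width: 0.0173
t 51.77 p [ 0.4827 -0.2894  0.1511] jaw 14.3 zz -0.9995 F [-0.1 -0.9 -4.1] w 0.0173 q6 -1.01
[ 0.0311 -0.0086 -0.9995]
```

```bash
python3 -m inch '[[[0,0,-0.8,0],[0,0,0,0],[0,0,0,0]]]'; python3 tilt.py; python3 - <<'E'
from h import *
crop(cam("top")["color"],360,260,160,120,5,"t14.png");crop(cam("scene")["color"],120,90,160,130,4.6,"s14.png")
E
```

```text
t: 52.15
ee_pos: [0.483, -0.2896, 0.1433]
ee_rot: [0.016, 0.614, 0.789, 0.006]
contact_force: [-0.5, -0.0, -5.3]
width: 0.0173
t 52.15 p [ 0.483  -0.2896  0.1433] jaw 14.3 zz -0.9994 F [-0.5 -0.  -5.3] w 0.0173 q6 -1.01
[ 0.0322 -0.0097 -0.9994]
```

View pics/t14.png

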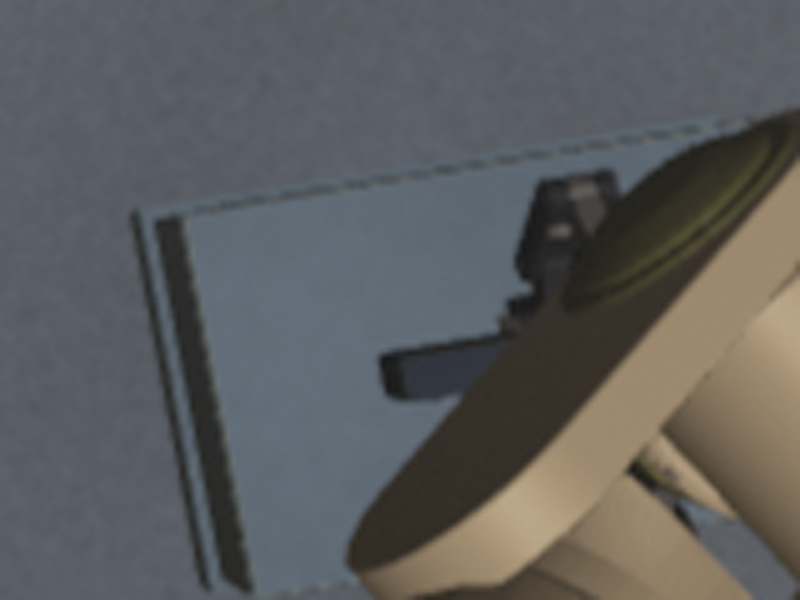

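View pics/s14.png

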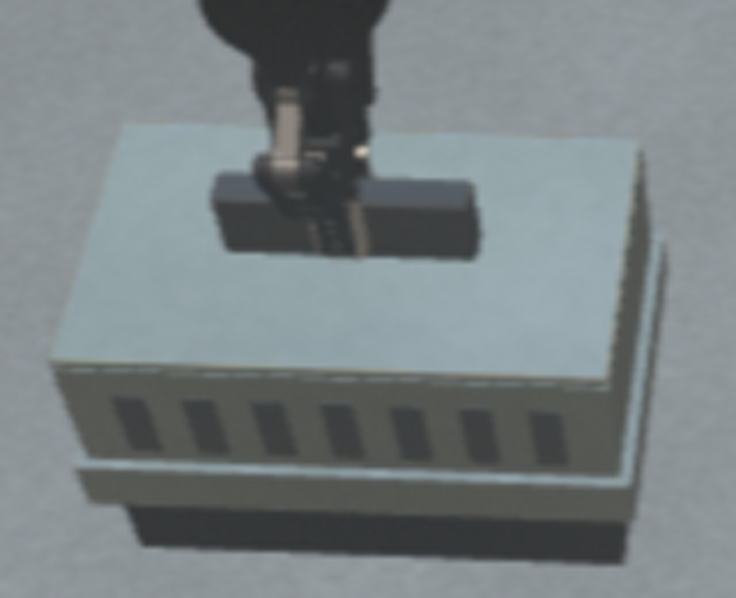

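```bash
python3 - <<'E'
from meas import *
T=cam("top");S=cam("scene")
t=lambda p:cc(*p,360,260,5); s=lambda p:cc(*p,120,90,4.6)
a=np.radians(14);c=np.array([.484,-.2875]);Rm=np.array([[np.cos(a),np.sin(a)],[-np.sin(a),np.cos(a)]])
f=lambda d,p,z:np.round(Rm@(plane(d,*p,z)[:2]-c)*1000,1)
print("skirt far edge scene (x should be ~78, y -/+124):",f(S,s((93,502)),.0457),f(S,s((632,521)),.0457))
print("tray front bottom (68,-/+114):",f(S,s((142,545)),0),f(S,s((625,563)),0))
print("skirt +y end top view (y 124):",f(T,t((131,212)),.0457),f(T,t((205,590)),.042))
F=tri([ray(T,*t((186,215))),ray(S,*s((608,382)))]);N=tri([ray(T,*t((252,592))),ray(S,*s((640,142)))])
print(F,N,[Rm@(q[:2]-c)*1000 for q in(F,N)])
for p in [(608,382),(640,142),(124,124),(52,360)]: print(f(S,s(p),.134))
E
```

```text
skirt far edge scene (x should be ~78, y -/+124): [  76.8 -123.1] [ 75.7 121.8]
tray front bottom (68,-/+114): [  66.6 -114.5] [ 66.1 113.5]
skirt +y end top view (y 124): [ 77.1 122.5] [-81.2 120.4]
[ 0.52328546 -0.1566539   0.13524741] [ 0.38526174 -0.1904795   0.13565727] [array([ 69.77304816, 117.45540208]), array([-72.3339294 , 118.02551999])]
[ 68.9 118.5]
[-74.1 117.3]
[ -73.3 -119.2]
[  68.5 -118.8]
```

The hood and tray edges agree within about 2 mm, against 5 mm of play. Lowering, with force checks.

```bash
python3 -m inch '[[[0,0.1,-0.8,0],[0,0,0,0],[0,0,-0.5,0],[0,0,0,0]]]'; python3 tilt.py
```

```text
t: 52.85
ee_pos: [0.4829, -0.2884, 0.1292]
ee_rot: [0.015, 0.614, 0.789, 0.006]
contact_force: [-0.1, 0.1, -5.4]
width: 0.0171
t 52.85 p [ 0.4829 -0.2884  0.1292] jaw 14.3 zz -0.9994 F [-0.1  0.1 -5.4] w 0.0171 q6 -1.01
[ 0.0319 -0.0093 -0.9994]
```

```bash
python3 -m inch '[[[0,0,-0.4,0],[0,0,0,0],[0,0,0,0]]]'; python3 tilt.py
```

```text
t: 53.22
ee_pos: [0.483, -0.2885, 0.125]
ee_rot: [0.016, 0.614, 0.789, 0.006]
contact_force: [0.1, 0.5, -3.9]
width: 0.0172
t 53.23 p [ 0.483  -0.2885  0.125 ] jaw 14.3 zz -0.9994 F [ 0.1  0.5 -3.9] w 0.0172 q6 -1.01
[ 0.0321 -0.0095 -0.9994]
```

```bash
python3 -m inch '[[[0,0,-0.4,0],[0,0,0,0]]]'; python3 tilt.py;  python3 -m inch '[[[0,0,-0.2,0],[0,0,0,0],[0,0,0,0]]]'; python3 tilt.py
```

```text
t: 53.48
ee_pos: [0.4829, -0.2885, 0.1208]
ee_rot: [0.016, 0.614, 0.789, 0.006]
contact_force: [0.6, 0.8, -5.1]
width: 0.0171
t 53.48 p [ 0.4829 -0.2885  0.1208] jaw 14.3 zz -0.9994 F [ 0.6  0.8 -5.1] w 0.0171 q6 -1.01
[ 0.0322 -0.0096 -0.9994]
t: 53.85
ee_pos: [0.483, -0.2885, 0.1187]
ee_rot: [0.016, 0.614, 0.789, 0.006]
contact_force: [0.1, -0.2, -5.7]
width: 0.0171
t 53.85 p [ 0.483  -0.2885  0.1187] jaw 14.3 zz -0.9994 F [ 0.1 -0.2 -5.7] w 0.0171 q6 -1.01
[ 0.0323 -0.0097 -0.9994]
```

```bash
python3 -m inch '[[[0,0,-0.15,0],[0,0,0,0]]]'; python3 -m inch '[[[0,0,-0.15,0],[0,0,0,0]]]'; python3 tilt.py
```

```text
t: 54.1
ee_pos: [0.4833, -0.2886, 0.1179]
ee_rot: [0.016, 0.614, 0.789, 0.006]
contact_force: [-0.9, -0.2, -3.6]
width: 0.0173
t: 54.35
ee_pos: [0.4836, -0.2886, 0.1178]
ee_rot: [0.017, 0.613, 0.79, 0.006]
contact_force: [-2.1, 0.6, -1.6]
width: 0.0174
t 54.35 p [ 0.4836 -0.2886  0.1178] jaw 14.3 zz -0.9993 F [-2.1  0.6 -1.6] w 0.0174 q6 -1.01
[ 0.0344 -0.0114 -0.9993]
```

Contact: the load has come off. I'll open the fingers and then lift clear.

```bash
python3 -m inch '[[[0,0,0,0],[0,0,0,0],[0,0,0,0],[0,0,0,0],[0,0,0,0],[0,0,0,0]]]' 0.3; python3 tilt.py; python3 -m inch '[[[0,0,2,0],[0,0,2,0],[0,0,3,0],[0,0,3,0],[0,0,0,0],[0,0,0,0]]]'; python3 - <<'E'
from h import *
import st; st.show()
crop(cam("top")["color"],360,260,160,120,5,"t15.png");crop(cam("scene")["color"],120,90,160,130,4.6,"s15.png")
cv2.imwrite("pics/w15.png",cam("wrist")["color"][:,:,::-1])
E
```

```text
t: 55.1
ee_pos: [0.4845, -0.2894, 0.1183]
ee_rot: [0.019, 0.614, 0.789, 0.006]
contact_force: [-0.5, 0.4, 0.1]
width: 0.0556
t 55.1 p [ 0.4845 -0.2894  0.1183] jaw 14.3 zz -0.9992 F [-0.5  0.4  0.1] w 0.0556 q6 -1.01
[ 0.0372 -0.0135 -0.9992]
t: 55.85
ee_pos: [0.4837, -0.2888, 0.2199]
ee_rot: [0.018, 0.614, 0.789, 0.006]
contact_force: [0.5, 0.5, 0.0]
width: 0.0553
t 55.85 p [ 0.4837 -0.2888  0.2199] jaw 14.3 zz -0.9993 F [0.5 0.5 0. ] w 0.0553 q6 -1.01
```

View pics/s15.png

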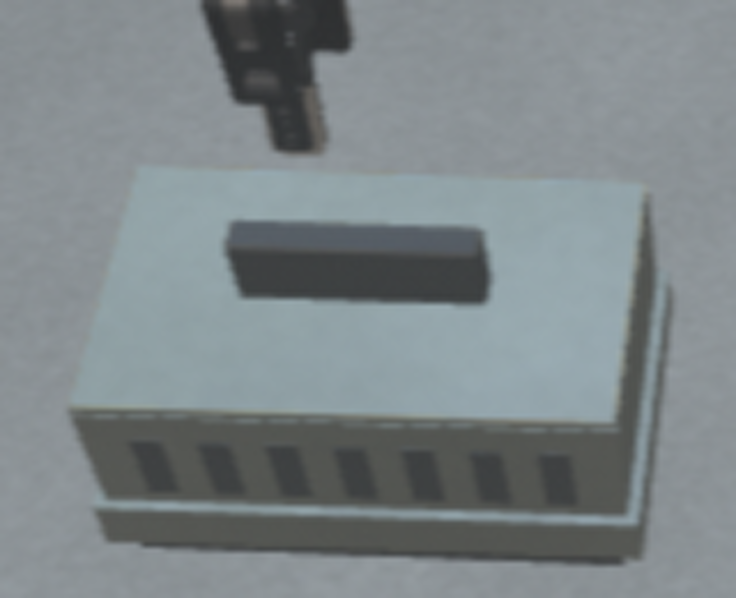

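View pics/t15.png

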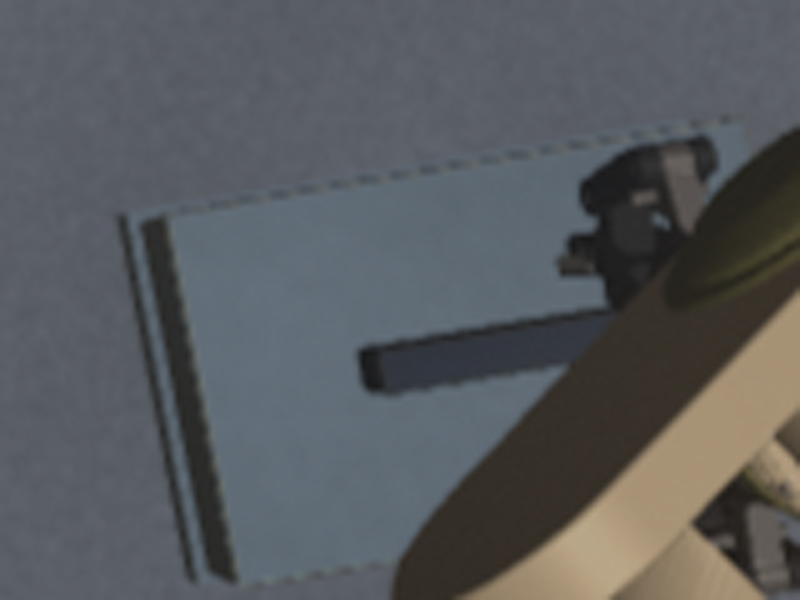

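```bash
python3 - <<'E'
from meas import *
T=cam("top");S=cam("scene")
t=lambda p:cc(*p,360,260,5); s=lambda p:cc(*p,120,90,4.6)
a=np.radians(14);c=np.array([.484,-.2875]);Rm=np.array([[np.cos(a),np.sin(a)],[-np.sin(a),np.cos(a)]])
f=lambda d,p,z:np.round(Rm@(plane(d,*p,z)[:2]-c)*1000,1)
F=tri([ray(T,*t((168,217))),ray(S,*s((617,424)))]);N=tri([ray(T,*t((237,580))),ray(S,*s((647,188)))])
print(F,N,[Rm@(q[:2]-c)*1000 for q in(F,N)])
for p in [(617,424),(647,188),(137,170),(72,408)]: print(f(S,s(p),.110))
print("skirt low",f(S,s((107,541)),.018),f(S,s((641,557)),.018))
E
```

```text
[ 0.52384293 -0.15455622  0.10864076] [ 0.38669275 -0.18962981  0.10822667] [array([ 70.82143568, 119.35590956]), array([-70.73986787, 118.50378189])]
[ 72.1 120.5]
[-69. 119.]
[ -68.3 -118.2]
[  74.8 -115.4]
skirt low [  78.2 -123.7] [ 75.4 123.5]
```

The hood is seated: top corners at z of about 0.1085 at both ends and level, centred within about 1 mm. Now I'll shut the fingers and press on the plate's top, at z of about 0.144.

```bash
python3 -m inch '[[[0.05,0.1,0,0],[0,0,0,0],[0,0,0,0],[0,0,-1.5,0],[0,0,-2,0],[0,0,-1.5,0],[0,0,-0.5,0],[0,0,0,0],[0,0,0,0]]]' -1 30; python3 tilt.py
```

```text
t: 57.22
ee_pos: [0.4848, -0.2882, 0.1641]
ee_rot: [0.018, 0.614, 0.789, 0.006]
contact_force: [-0.7, -0.1, -0.7]
width: -0.0001
t 57.23 p [ 0.4848 -0.2882  0.1641] jaw 14.3 zz -0.9993 F [-0.7 -0.1 -0.7] w -0.0001 q6 -1.01
[ 0.0364 -0.0127 -0.9993]
```

```bash
python3 -m inch '[[[0,0,-1.2,0],[0,0,0,0],[0,0,-0.4,0],[0,0,0,0]]]'; python3 -m inch '[[[0,0,-0.4,0],[0,0,-0.4,0]]]'; python3 -m inch '[[[0,0,-0.4,0],[0,0,-0.4,0]]]'; python3 tilt.py
```

```text
t: 57.72
ee_pos: [0.4849, -0.2883, 0.1476]
ee_rot: [0.019, 0.614, 0.789, 0.006]
contact_force: [-0.5, 0.3, 1.0]
width: -0.0002
t: 57.98
ee_pos: [0.4853, -0.2886, 0.1438]
ee_rot: [0.021, 0.613, 0.789, 0.006]
contact_force: [-16.4, 12.5, 52.8]
width: -0.0
t: 58.22
ee_pos: [0.4853, -0.2886, 0.144]
ee_rot: [0.025, 0.613, 0.79, 0.005]
contact_force: [-10.4, 8.2, 33.2]
width: 0.0
t 58.23 p [ 0.4853 -0.2886  0.144 ] jaw 14.4 zz -0.9987 F [-10.4   8.2  33.2] w 0.0 q6 -1.01
[ 0.0449 -0.0224 -0.9987]
```

That was harder than intended, at 33–53 N through the fingertips. I'll ease to about 15 N and hold.

```bash
python3 -m inch '[[[0,0,-0.15,0],[0,0,-0.15,0]]]'; python3 -m inch '[[[0,0,-0.15,0],[0,0,-0.15,0]]]'; python3 -m inch '[[[0,0,-0.15,0],[0,0,-0.15,0]]]'; python3 tilt.py
```

```text
t: 58.48
ee_pos: [0.4852, -0.2886, 0.1442]
ee_rot: [0.027, 0.613, 0.79, 0.005]
contact_force: [-3.0, 1.9, 10.2]
width: 0.0002
t: 58.72
ee_pos: [0.4853, -0.2886, 0.1442]
ee_rot: [0.028, 0.613, 0.79, 0.004]
contact_force: [-4.3, 3.2, 13.8]
width: -0.0002
t: 58.98
ee_pos: [0.4853, -0.2886, 0.1442]
ee_rot: [0.03, 0.612, 0.79, 0.004]
contact_force: [-4.1, 3.5, 13.0]
width: -0.0003
t 58.98 p [ 0.4853 -0.2886  0.1442] jaw 14.5 zz -0.9982 F [-4.1  3.5 13. ] w -0.0003 q6 -1.01
[ 0.0515 -0.0301 -0.9982]
```

```bash
python3 -m inch '[[[0,0,-0.17,0],[0,0,-0.17,0],[0,0,-0.17,0]]]'; python3 -m inch '[[[0,0,2,0],[0,0,3,0],[0,0,4,0],[0,0,4,0],[-3,3,0,0],[-3,4,0,0],[-1,4,0,0],[0,4,0,0],[0,4,0,0],[0,4,0,0],[0,4,0,0],[0,2,0,0],[0,0,0,0],[0,0,0,0]]]'; python3 - <<'E'
from h import *
import st; st.show()
crop(cam("top")["color"],360,260,160,120,5,"t16.png");cv2.imwrite("pics/s16.png",cam("scene")["color"][:,:,::-1]);crop(cam("scene")["color"],120,90,160,130,4.6,"s16z.png")
E
```

```text
t: 59.35
ee_pos: [0.4853, -0.2885, 0.1442]
ee_rot: [0.032, 0.612, 0.79, 0.003]
contact_force: [-4.9, 3.3, 14.9]
width: 0.0
t: 61.1
ee_pos: [0.4112, 0.0094, 0.2777]
ee_rot: [0.034, 0.613, 0.79, 0.004]
contact_force: [-0.1, 0.0, -0.3]
width: -0.0001
t 61.1 p [0.4112 0.0094 0.2777] jaw 14.5 zz -0.9977 F [-0.1  0.  -0.3] w -0.0001 q6 -0.5
```

View pics/s16.png

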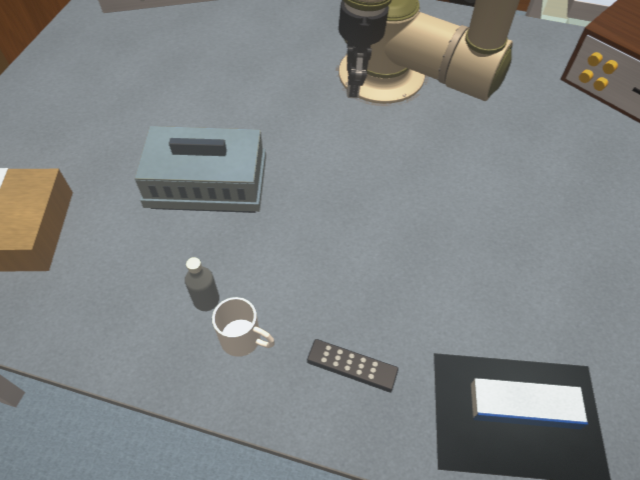

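View pics/t16.png

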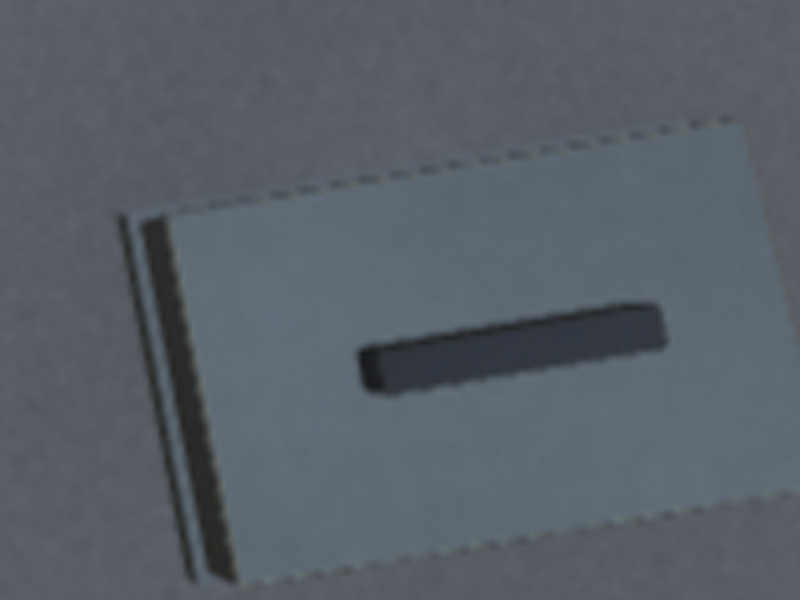

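View pics/s16z.png

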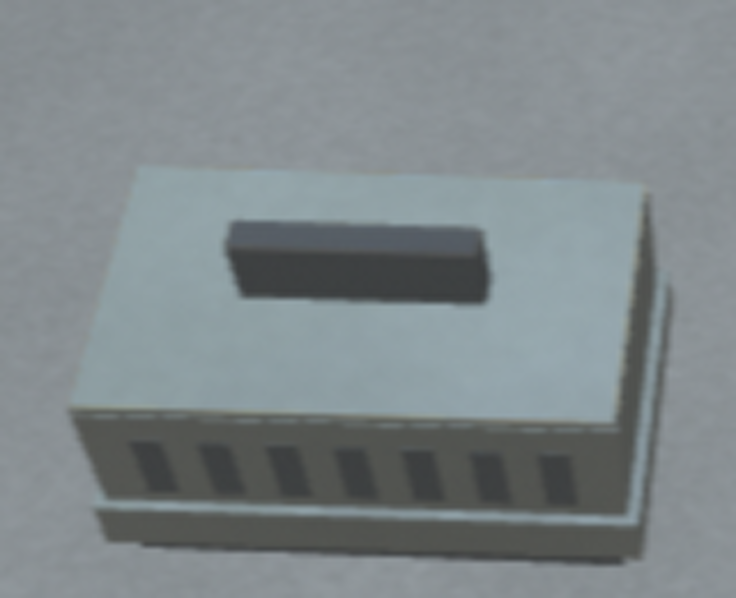

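The hood hasn't moved since the press: its corners are at the same pixels, such as (617,424) and (72,408) in the scene crop. The bystanders are untouched and the arm is clear.

```bash
python3 - <<'E'
from rig import env
print(env.hand_in())
E
```

```text
the job is handed in; nothing more can be done
None
```

I packed the four valves that were present (three large, one canned), set the hood over the carrier, let go of it and pressed it down, then handed the job in at about 61 s. No verdict came back.

- **Valves:** before the hood went on, all four stood upright in their own rows. Two of the large ones and the can were within 2 mm of their row's centre line. The middle large valve had slid about 8 mm, against its dividers, after I placed it; I think that was the stray knock. It read x = -20 mm, inside the -17 mm limit, so I left it. I couldn't see the valves again once the hood was on.
- **Hood:** it is level and centred to within about 1 mm. Its top measured at z ≈ 0.1085 m, against 0.110 expected, which is within camera error. The pictures show no movement after the press.
- **Press:** the first touch was harder than asked, at 33–53 N vertical through the fingertips. I eased it to about 10–15 N and held that for 1.1 s. The wrist force stayed well below its 120 N limit.
- **Arm:** the tool drifted to a tilt of about 2–4° over the run, which did not spoil the placing. It ended clear of everything, and the mug, remote control and bottle look unmoved.

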